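# Gauge the platter rim with the rearmost template

## Robot

A 6-joint arm with a two-finger parallel gripper is mounted at the origin on the work surface. World frame = base frame: x ahead of the robot, y to its left, z up, the work surface at z = 0. Lengths are in mm, angles in rad, forces in N, time in s.
With the tool pointing down it reaches from about 275 to 750 mm from the base axis. Payload 10.2 kg.
Tool frame: the origin (TCP) lies between the finger pads; the fingertips stand 17 mm ahead of it and the grasp point (between the pads) lies 2 mm behind it (tips_ahead is the distance from the TCP to the fingertips, in mm); z points along the fingers, y is the line along which they close (so a half turn about z gives the same grasp; the last joint's range is limited). The gripper opens to 85 mm and grips with 20 to 120 N. Pads are 22 mm wide; open, the fingers measure 114 mm over their backs; the gripper's body (76 mm by 85 mm) begins 54 mm behind the grasp point. The pads swing forward as they close: fully open they stand 13 mm farther back than shut.
Start: joints at [1.033, 0.313, 1.498, -0, 1.331, -0.223], TCP at [162.567, 499.203, 248.294] pointing down, gripper open.
Joint ranges: [-2.94, 2.94], [-0.97, 2.17], [0.19, 2.56], [-1.23, 4.37], [0.02, 3.11], [-2.88, 2.88]. Speed limits (rad/s): [2.39, 2.39, 3.01, 3.14, 3.14, 3.14].

## Interface

Orientations are given as a unit quaternion [w, x, y, z].
In Python, from rig import sense, capture, finish_job, boxes_of, tips_ahead gives the robot as it stands.
- The arm moves only by the tool drive_tool, never from a script. Its argument "commands" is text: rows parted by semicolons, each of 7 numbers parted by spaces: the shift along the world's x, y, z in units of 0.1 m (1.0 is 0.1 m), then the turn, a rotation vector about the world's x, y, z in units of pi/4 rad (1.0 is pi/4 rad), then the opening in per cent of the stroke, from 0 (shut) to 100 (fully open). A call has 1 to 20 rows; each row shifts and turns the commanded pose from where the row before left it; what a row does not reach is not made up. A row lasts 1/12 s, in which the tool goes at most 41.7 mm and 7.16 degrees, less where a joint would pass 70% of its speed; a pose out of reach is approached as far as the arm can. A call with a number of a shift or a turn outside -1 to 1 is refused whole. A call with a gripper value outside its range is refused whole. The fingers move at their own pace and stop on an object; "force" is the grip in N (left out, the last holds). Time passes only in rows, so rows that do not move let the fingers close. It gives the time, the measured TCP pose, the force, the opening and the grip force at its end, in the units of the state.
- sense(): the state, without advancing time (a new reading comes with each control period).
- capture(name): name is "side" or "top" or "wrist"; returns a dict with "pixels" (384x512x3 uint8, blue, green, red), "fov_y" (degrees; the focal length in pixels is half the picture's height over the tangent of half this angle, whatever the lens; pixels are square), "cx", "cy" (the principal point, pixels), "position" and "attitude" of the camera in the world; the wrist camera has in their place "tool_from_camera" (4x4, takes a point from camera to tool coordinates, whose origin is the TCP and whose axes are the flange's). Camera axes: x right, y down, z forward; pixel columns grow to the right and rows downward; lengths in mm; the calibration is good to about 2 mm. A picture is of the moment at which its call begins: read the wrist's pose just before it. There is no depth.
- finish_job(): hands the job in; it is judged then, once.
Trained networks look in a picture, given as the dict that the camera call returned (one of the last four; its "shot" number tells which), for a name from the list of things; names that differ only in an ending like _2 or _b are one class to them, and where a whole thing is asked for, a point or a joint stands for the part that bears it (a point fixed in the world has none). Each returns a list of dicts, best first, with "confidence" (0 to 1); they miss things now and then, are a little off and sometimes report something else, mostly with a low value. They report only what shows in the picture. A call takes as long as a camera call. They do not tell look-alikes from the thing itself.
- boxes_of(picture, name): "position" ([column, row] in pixels, amid what is visible of it).
The state is a dict: "time_s": time; "joints": joint angles; "dq": joint speeds; "tau": joint torques, N m; "eef_pos": TCP position; "ee_rot": TCP orientation; "force": force on the tool from outside, world axes, zero at the start; "wrist_torque": the same for the moment, N m; "grip_width": opening from 0.0 (shut) to 1.0 (fully open); "grip_force": force on a finger pad.
Only numpy, scipy, OpenCV 4.12 (cv2) and the standard library are available. Lean on these libraries where they do the work, as an engineer would, in place of code of your own. Each camera call takes 0.05 s, during which the arm holds its last target. There are 200 camera calls.

## Task

Fetch the cove-sided profile template from the very back of the crowded peg, moving every template in front of it over to hang on the empty peg, and stand it fully home and upright in the slot of the gauge block beside the carving stand. Then, with the template standing there, turn the platter by its handle one whole turn clockwise, until it comes up against its stop, so that the rim is checked all round. Also put any gouges lying on the bench away flat in the shallow tool tray, and leave the mallet, stone, jar and wood blank as they are.

Things in the scene. Friction and masses are not known exactly. Their poses are not given: they have to be found in the camera images.
- hook_full: Crowded peg stand: cove template nearest the post, others in front. Fixed. Post 22 mm thick, 235 mm tall, at the origin (bench height); level 10 mm rod from it along -x (roughly to the robot), 172 mm long, its top 205 mm up, end turned up to 213 mm at x = -182 mm. Hung templates' undersides are 94 mm above the bench; pitch about 36 mm.
- hook_spare: Empty peg stand. Fixed. Post 22 mm thick, 235 mm tall, at the origin (bench height); level 10 mm rod from it along -x (roughly to the robot), 172 mm long, its top 205 mm up, end turned up to 213 mm at x = -182 mm. Hung templates' undersides are 94 mm above the bench.
- cove: 12 mm plywood template (x), 164 mm tall (z): profile part 0-75 mm up, concave sides, foot 80 mm wide; eye 36 mm wide (y), 75-111 mm up, its top gabled at 50 deg, in a 64 mm wide frame with an 8 mm bar on top; grip tab 24 mm wide (y), 119-164 mm up. 90 g. Hangs by its eye, x along the rod. Origin: centre of underside. Either way round is the same. The wanted one, nearest the post.
- roundel: 12 mm plywood template (x), 164 mm tall (z): profile part 0-75 mm up, a rounded foot, up to 77 mm wide; eye 36 mm wide (y), 75-111 mm up, its top gabled at 50 deg, in a 64 mm wide frame with an 8 mm bar on top; grip tab 24 mm wide (y), 119-164 mm up. 90 g. Hangs by its eye, x along the rod. Origin: centre of underside. Either way round is the same. Hangs in front of the cove; may be absent.
- wedge: 12 mm plywood template (x), 164 mm tall (z): profile part 0-75 mm up, tapering from 76 mm at the top to 16 mm at the foot; eye 36 mm wide (y), 75-111 mm up, its top gabled at 50 deg, in a 64 mm wide frame with an 8 mm bar on top; grip tab 24 mm wide (y), 119-164 mm up. 90 g. Hangs by its eye, x along the rod. Origin: centre of underside. Either way round is the same. Hangs in front of the cove; may be absent.
- straight: 12 mm plywood template (x), 164 mm tall (z): profile part 0-75 mm up, a plain rectangle 72 mm wide; eye 36 mm wide (y), 75-111 mm up, its top gabled at 50 deg, in a 64 mm wide frame with an 8 mm bar on top; grip tab 24 mm wide (y), 119-164 mm up. 90 g. Hangs by its eye, x along the rod. Origin: centre of underside. Either way round is the same. Hangs in front of the cove; may be absent.
- roundel_eye (a point): Middle of the upper edge of the roundel's eye, 111 mm above its underside: the point that rests on the rod.
- wedge_eye (a point): The same point of the wedge template.
- straight_eye (a point): The same point of the straight template.
- slot (a point): Centre of the slot floor in the dark wooden gauge block fixed beside the stand, outside the rim, 160 mm from the platter's axis. Slot 16 mm wide along this point's x, 92 mm long along its y (which points to the platter's axis), mouth edges rounded; floor 6 mm, block top 36 mm above the bench. The template's width goes along it.
- axis (a point): Point on the platter's vertical axis, 88 mm above the bench. The platter is a round wooden dish of 188 mm diameter, its rim top at this height, on a fixed stand.
- platter (a joint): Angle of the platter in rad, growing as it turns clockwise seen from above; starts at 0 to 0.12 and comes up against its stop at 6.45. Stays where it is left; drag about 0.12 N m.
- handle (a point): On the axis of the platter's upright round handle (20 mm diameter, 45 mm from the platter's axis), 135 mm above the bench, 13 mm below the handle's top, which stands 70 mm above the platter. Moves with the platter.
- gouge_a: Carving gouge lying flat: octagonal wooden handle 115 mm long, 25 mm across, steel ferrule, 12 mm wide blade; 194 mm over all, 110 g. Origin: underside, mid handle; x along the handle to the blade tip (130 mm ahead); the handle's axis is 12.5 mm from the origin along z (up unless it has rolled). May be absent.
- gouge_b: Like gouge_a, with an 18 mm wide blade. May be absent.
- tray: Fixed shallow wooden tray, 250 mm (x) by 160 mm (y) outside, walls 6 mm thick and 24 mm high, floor 6 mm above the bench. Origin: centre of its underside.
- mallet: Bystander: round-headed wooden mallet lying on the bench beyond the stand, head 80 mm in diameter.
- oilstone: Bystander: grey sharpening stone, 150 x 50 x 30 mm.
- wax_jar: Bystander: jar, 72 mm diameter, 75 mm tall.
- blank: Bystander: dark wood block, 150 x 100 x 50 mm.
Not all that is in view belongs to the job. What is shaped like the straight but red is not meant.

How it is judged:
By the outcome, as a careful person would: the job done as asked, in the order asked, and still so for the second after the job is handed in, with the robot touching nothing.
Of roundel, wedge, straight only 2 to 3 are there at a start; the rules pass over those that are not, and their reading is None.
Of gouge_a, gouge_b only 1 to 2 are there at a start; the rules pass over those that are not, and their reading is None.
At some moment in a run one of gouge_a, gouge_b may be knocked a few centimetres aside while the robot is not near it.
It also fails if it takes over 208 s, if anything falls off the work surface, if the arm or the gripper's body presses on something with over 40 N, if the wrist force passes 120 N, or if a joint passes its speed limit or range.

## Working session

There is one attempt and no reset: what is moved stays moved. The work goes in short steps, Python scripts to look and compute and a tool call to move; the robot and the scene stay as the last step left them, time stands still between calls to the robot, and variables do not carry over. Pictures are saved under pics/ and viewed, at most 14 in all, crops included, and the job is handed in when it is done.

Besides the shell and the picture viewer there is one more tool, called after "Request:" by a JSON object that holds its "op" and its "data", one argument or row to a line. drive_tool: Moves the arm, as the interface text tells. Shifts and turns lie within -1 to 1; 1 stands for 0.1 m of shift or pi/4 rad of turn. Its arguments: {"type":"object","properties":{"commands":{"type":"string"},"force":{"type":"number"}},"required":["commands"]}

```bash
ls; mkdir -p pics; cat > h.py <<'E'
import numpy as np, cv2
from scipy.spatial.transform import Rotation as R
from rig import sense, capture, finish_job, boxes_of, tips_ahead
def q2R(q): return R.from_quat([q[1],q[2],q[3],q[0]]).as_matrix()
def cam(name):
    s=sense(); p=capture(name)
    if name=="wrist":
        T=np.array(p["tool_from_camera"]); W=np.eye(4); W[:3,:3]=q2R(s["ee_rot"]); W[:3,3]=s["eef_pos"]
        M=W@T; p["_R"]=M[:3,:3]; p["_t"]=M[:3,3]
    else:
        a=np.array(p["attitude"]); p["_R"]=a if a.shape==(3,3) else q2R(a); p["_t"]=np.array(p["position"])
    p["_f"]=p["pixels"].shape[0]/2/np.tan(np.radians(p["fov_y"])/2)
    return p
def ray(p,uv):
    d=p["_R"]@np.array([(uv[0]-p["cx"])/p["_f"],(uv[1]-p["cy"])/p["_f"],1]); return p["_t"],d/np.linalg.norm(d)
def onz(p,uv,z):
    o,d=ray(p,uv); return o+d*(z-o[2])/d[2]
def proj(p,X):
    c=p["_R"].T@(np.array(X)-p["_t"]); return np.array([p["cx"]+p["_f"]*c[0]/c[2],p["cy"]+p["_f"]*c[1]/c[2]])
def tri(obs):
    A=np.zeros((3,3));b=np.zeros(3)
    for p,uv in obs:
        o,d=ray(p,uv);P=np.eye(3)-np.outer(d,d);A+=P;b+=P@o
    X=np.linalg.solve(A,b)
    return X,[float(np.linalg.norm(proj(p,X)-uv)) for p,uv in obs]
E
python3 - <<'E'
from h import *
np.set_printoptions(precision=1,suppress=True)
s=sense(); print({k:np.round(v,3) for k,v in s.items()})
P={n:cam(n) for n in("side","top","wrist")}
for n,p in P.items():
    cv2.imwrite(f"pics/{n}0.png",p["pixels"]); print(n,p["fov_y"],p["_t"],p["_R"].ravel(),p["cx"],p["cy"])
names="hook_full hook_spare cove roundel wedge straight roundel_eye wedge_eye straight_eye slot axis platter handle gouge_a tray mallet oilstone wax_jar blank".split()
for nm in names:
    for n in("side","top"):
        print(nm,n,[(np.round(b["position"]).astype(int).tolist(),round(b["confidence"],2)) for b in boxes_of(P[n],nm)[:5]])
E
```

```text
pics
{'time_s': np.float64(0.0), 'joints': array([ 1. ,  0.3,  1.5, -0. ,  1.3, -0.2]), 'dq': array([ 0., -0., -0.,  0., -0.,  0.]), 'tau': array([ -0. , -41.2, -26. ,  -0. ,   0. ,   0. ]), 'eef_pos': array([162.4, 499. , 247.7]), 'ee_rot': array([-0. ,  0.2,  1. , -0. ]), 'force': array([ 0.4, -1. ,  0.8]), 'wrist_torque': array([ 0., -0., -0.]), 'grip_force': np.float64(0.0), 'grip_width': np.float64(0.997)}
side 47.18599013515905 [ 176.3 -605.4  997.2] [ 0.8 -0.4  0.3 -0.5 -0.7  0.5  0.  -0.6 -0.8] 251.54216036654893 191.6123312184922
top 49.312294226620736 [ 413.7   -7.  1344.9] [-0.  -1.   0.1 -1.   0.  -0.   0.  -0.1 -1. ] 249.4936980118224 186.6098047979918
wrist 59.62805505330308 [ 92.3 520.9 373.9] [ 0.3  0.9  0.3  1.  -0.3 -0.1 -0.   0.3 -1. ] 259.8192513955431 194.1779616774779
hook_full side [([291, 179], 0.8)]
hook_full top [([234, 158], 0.88), ([176, 159], 0.24)]
hook_spare side [([245, 119], 0.69), ([247, 170], 0.41)]
hook_spare top [([174, 159], 0.66)]
cove side [([283, 159], 0.91)]
cove top [([324, 197], 0.72), ([235, 152], 0.61)]
roundel side [([259, 166], 0.71)]
r
[... 538 characters left out ...]
 0.76)]
axis top [([332, 203], 0.79), ([325, 195], 0.32)]
platter side [([300, 277], 0.81)]
platter top [([328, 197], 0.87)]
handle side [([299, 279], 0.59), ([308, 286], 0.44), ([301, 158], 0.3)]
handle top [([327, 196], 0.73)]
gouge_a side [([185, 209], 0.95)]
gouge_a top [([210, 238], 0.56)]
tray side [([154, 154], 0.58), ([309, 290], 0.41)]
tray top [([130, 239], 0.86)]
mallet side [([339, 238], 0.79)]
mallet top [([304, 148], 0.69)]
oilstone side [([304, 158], 0.83)]
oilstone top [([213, 128], 0.67)]
wax_jar side [([212, 313], 0.71)]
wax_jar top [([311, 267], 0.97)]
blank side [([342, 234], 0.72), ([226, 119], 0.69)]
blank top [([210, 240], 0.69), ([130, 156], 0.68), ([324, 198], 0.33)]
```

```bash
python3 - <<'E'
import cv2
for n in("side","top"):
    i=cv2.imread(f"pics/{n}0.png"); i=i[60:360,110:400] if n=="side" else i[80:300,90:380]
    f=min(800/i.shape[1],600/i.shape[0]); cv2.imwrite(f"pics/{n}0c.png",cv2.resize(i,None,fx=f,fy=f,interpolation=cv2.INTER_CUBIC)); print(f)
E
```

```text
2.0
2.727272727272727
```

View pics/side0c.png

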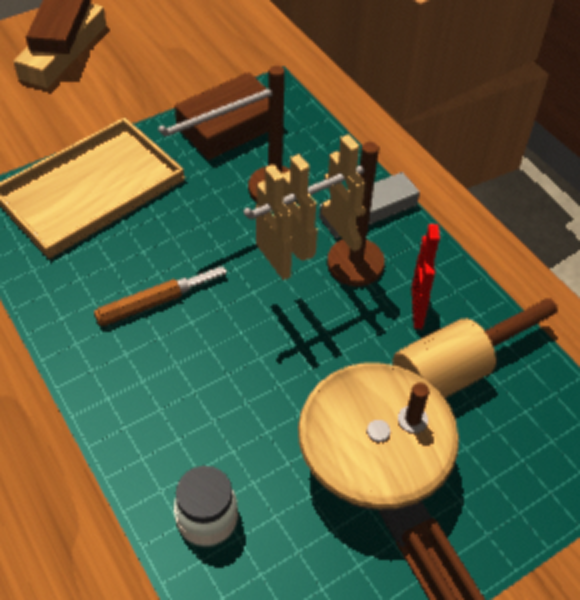

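View pics/top0c.png

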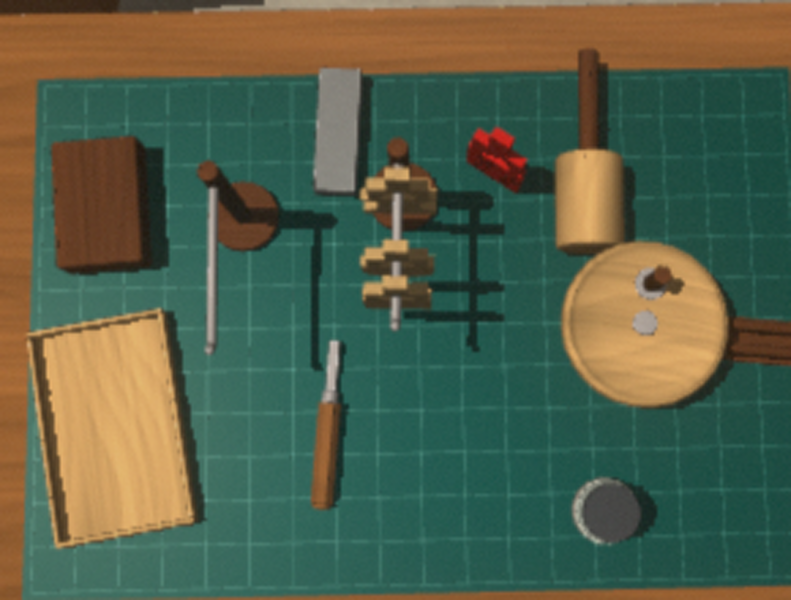

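The side crop shows the crowded peg with straight (front), roundel and cove at its post, the spare peg, one gouge (crop 160,295), and the platter with its handle at (415,405). The top crop agrees: full-rod tip (395,325), spare-rod tip (209,350), gouge butt (322,505) and tip (335,342). The gauge block is cut off at the right.

```bash
python3 - <<'E'
import cv2,numpy as np
s=cv2.imread("pics/side0.png");t=cv2.imread("pics/top0.png")
r=lambda i:cv2.resize(i,(400,300),interpolation=cv2.INTER_CUBIC)
a=np.vstack([np.hstack([r(t),r(t[160:235,350:450])]),np.hstack([r(s),r(s[290:380,290:410])])])
cv2.imwrite("pics/m0.png",a)
from h import *
np.set_printoptions(precision=1,suppress=True)
S=cam("side");T=cam("top")
cs=lambda x,y:(x/2+110,y/2+60); ct=lambda x,y:(x/2.7273+90,y/2.7273+80)
for n,a,b in [("full tip",(250,212),(395,325)),("full post",(371,148),(398,145)),("spare tip",(162,130),(209,350)),("spare post",(277,70),(207,168)),
 ("straight tab top",(276,168),(396,280)),("roundel tab top",(299,158),(396,243)),("cove tab top",(348,139),(397,170)),
 ("axis disc",(378,431),(645,323)),("handle top",(419,386),(669,280)),("g butt",(98,315),(322,505)),("g ferrule",(180,288),(331,402)),("g tip",(225,271),(335,342)),
 ("tray A",(125,121),(161,311)),("tray B",(185,178),(198,521)),("tray C",(50,251),(58,546))]:
    print(n,*tri([(S,cs(*a)),(T,ct(*b))]))
for b in((28,335),(161,311),(198,521),(58,546)): print("tray",onz(T,ct(*b),24))
E
```

```text
full tip [539.6  23.2 206.4] [0.6769721723287582, 0.6028879683074395]
full post [716.7  17.7 231.2] [0.08975389703568414, 0.08265382780588974]
spare tip [517.  210.  205.6] [0.2029742264137857, 0.19684451860941407]
spare post [696.  208.6 232.7] [0.12298274201291594, 0.12358822644137671]
straight tab top [575.5  20.4 265.5] [0.2849641167233227, 0.2574822487464467]
roundel tab top [610.   20.7 264.7] [0.44230192225104775, 0.40236707701728475]
cove tab top [681.5  19.1 262.6] [0.8239672200356755, 0.7588240234725409]
axis disc [ 549.2 -251.9   79.7] [0.1307050512950127, 0.10015236631235747]
handle top [ 585.5 -263.1  164.1] [0.42713421764114884, 0.32836421227475887]
g butt [353.1 115.5  19. ] [0.10255002961389333, 0.08966329337837962]
g ferrule [471.5 104.7  10.8] [0.30570496916459644, 0.2720215080587913]
g tip [541.7  99.7   9. ] [0.2984260894871787, 0.26821933929569797]
tray A [528.1 275.2 175.7] [12.25673017894387, 12.106702291078564]
tray B [425.8 164.4 220.5] [36.911228867516485, 35.60665378424224]
tray C [ 338.2  460.5 -185.4] [13.039275451351953, 12.959929632874578]
tray [554.4 454.7  24. ]
tray [579.5 301.   24. ]
tray [338.4 255.8  24. ]
tray [313.8 413.8  24. ]
```

View pics/m0.png

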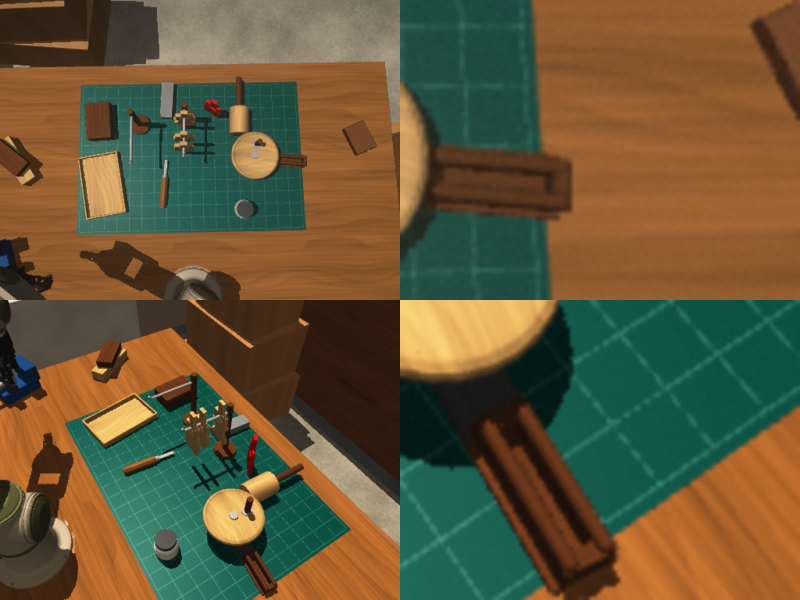

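The mosaic shows the gauge block right of the platter (top full view, about 292,160) running along -y, with an open slot. There is just one gouge, and the spare peg is clear. Next, a wrist view in front of the crowded peg.

Request:
{"op": "drive_tool", "data": {
  "commands": "0 0 0.4 0 0 0 100;0 0 0.4 0 0 0 100;0.21 -0.32 0 0 0 0.03 100;0.21 -0.32 0 0 0 0.03 100;0.21 -0.32 0 0 0 0.03 100;0.21 -0.32 0 0 0 0.03 100;0.21 -0.32 0 0 0 0.03 100;0.21 -0.32 0 0 0 0.03 100;0.21 -0.32 0 0 0 0.03 100;0.21 -0.32 0 0 0 0.03 100;0.21 -0.32 0 0 0 0.03 100;0.21 -0.32 0 0 0 0.03 100;0.21 -0.32 0 0 0 0.03 100;0.21 -0.32 0 0 0 0.03 100;0.21 -0.32 0 0 0 0.03 100;0.21 -0.32 0 0 0 0.03 100;0 0 0 0 0 0 100;0 0 0 0 0 0 100",
  "force": 60
}}

```text
time_s: 3.65
eef_pos: [457.0, 49.9, 327.9]
ee_rot: [-0.0, -0.006, 1.0, 0.0]
force: [0.3, 1.1, -0.3]
grip_width: 1.001
grip_force: 0.0
```

```bash
cat >> h.py <<'E'
np.set_printoptions(precision=1,suppress=True)
def st():
    s=sense(); Rm=q2R(s["ee_rot"]); y=Rm[:,1]
    a=np.degrees(np.arctan2(y[1],y[0])); print("t",round(float(s["time_s"]),2),"pos",np.array(s["eef_pos"]),"yawY",round(float(a),2),"zdir",np.round(Rm[:,2],3),"F",np.array(s["force"]),"w",round(float(s["grip_width"]),3),"gf",round(float(s["grip_force"]),1),"j",np.round(s["joints"],2)); return s
E
python3 - <<'E'
from h import *
st();p=cam("wrist");cv2.imwrite("pics/w1.png",p["pixels"])
for n in("straight","roundel","cove","hook_full"): print(n,[(np.array(b["position"]),round(b["confidence"],2)) for b in boxes_of(p,n)[:3]])
import pickle;pickle.dump(p,open("w1.pkl","wb"))
E
```

```text
t 3.65 pos [457.   49.9 327.9] yawY 90.69 zdir [-0.  0. -1.] F [ 0.3  1.1 -0.3] w 1.001 gf 0.0 j [-0.1  0.1  1.5  0.   1.5 -1.7]
straight [(array([229.7, 298.2]), 0.94)]
roundel [(array([238.4, 342.4]), 0.67)]
cove [(array([262.1, 338.9]), 0.39)]
hook_full [(array([224.1, 294.3]), 0.81), (array([260.3, 341.8]), 0.73)]
```

View pics/w1.png

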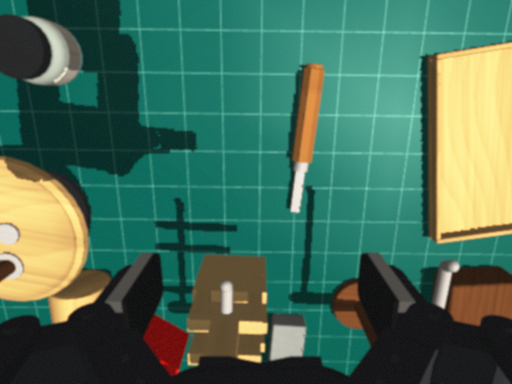

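The wrist view shows the rod tip of the crowded peg at (226,288) with the straight behind it, the spare tip at (450,267), the gouge from (314,70) to (295,208), and the tray's near-right corner at (435,240).

```bash
python3 - <<'E'
from h import *
import pickle;w=pickle.load(open("w1.pkl","rb"));S=cam("side");T=cam("top")
cs=lambda x,y:(x/2+110,y/2+60); ct=lambda x,y:(x/2.7273+90,y/2.7273+80)
print(proj(w,(539.6,23.2,206)),proj(w,(517,210,206)))
for n,a,b,c in [("full tip",(250,212),(395,325),(226,287)),("spare tip",(162,130),(209,350),(451,266)),("gbutt",(98,315),(322,505),(314,70)),("gtip",(225,271),(335,342),(295,209))]:
    print(n,*tri([(S,cs(*a)),(T,ct(*b)),(w,c)]))
# tab edges in top view crop
i=T["pixels"][120:215,205:265]; i=cv2.resize(i,None,fx=6,fy=6,interpolation=cv2.INTER_CUBIC)
j=S["pixels"][120:215,220:315]; j=cv2.resize(j,None,fx=6,fy=6,interpolation=cv2.INTER_CUBIC)[:570]
k=np.hstack([i,j])[:, :800]; print(i.shape,j.shape,k.shape); cv2.imwrite("pics/tabs.png",k)
pickle.dump((S,T),open("st.pkl","wb"))
E
```

```text
[227.9 285.3] [453.5 264. ]
full tip [539.4  22.4 208. ] [0.581539168445824, 0.761636996396279, 0.9385915065489053]
spare tip [517.4 209.  206.5] [0.0928500248981097, 0.5279109704204351, 1.982358749620852]
gbutt [354.2 115.   18.7] [0.5989782713182131, 0.34315513026551414, 2.341272037683348]
gtip [541.4 100.    8.1] [0.4739923160607941, 0.13197054259864352, 0.678007388408703]
(570, 360, 3) (570, 570, 3) (570, 800, 3)
```

View pics/tabs.png

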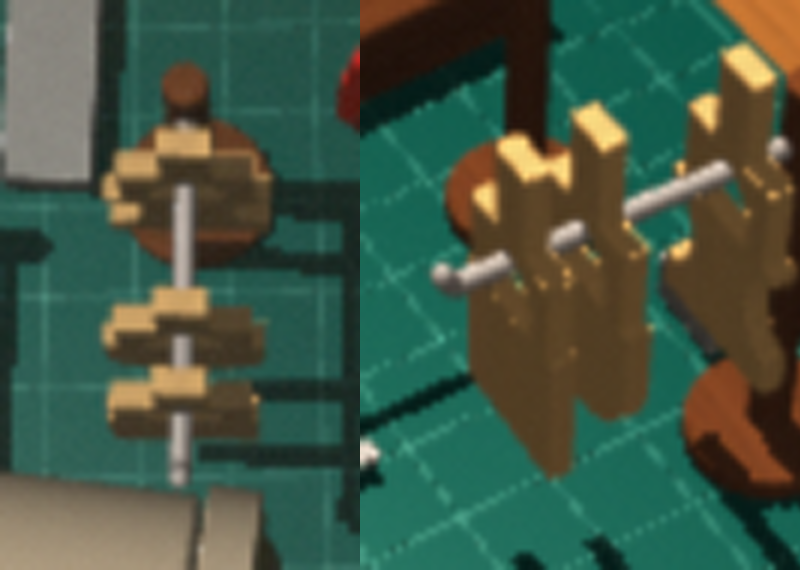

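The tab tops show at: straight (180,381), roundel (181,301), cove (184,142) in the top half; and (522,157), (601,127), (748,68) in the side half.

```bash
python3 - <<'E'
from h import *
import pickle;S,T=pickle.load(open("st.pkl","rb"))
for n,a,b in [("straight",(180,381),(522,157)),("roundel",(181,301),(601,127)),("cove",(184,142),(748,68)),("posttop",(185,83),(999,0))]:
    t=(a[0]/6+205,a[1]/6+120);s=((b[0]-360)/6+220,b[1]/6+120)
    print(n,*tri([(S,s),(T,t)]),onz(T,t,258 if n!="posttop" else 235))
E
```

```text
straight [573.9  21.4 258.4] [0.08777092596888825, 0.07923185824413001] [573.8  21.5 258. ]
roundel [610.   20.3 257.5] [0.25050568038609927, 0.22755608091650376] [609.3  20.5 258. ]
cove [681.1  18.2 257. ] [0.030314997925999756, 0.02786865127187856] [680.9  18.1 258. ]
posttop [735.8  -6.  281.6] [16.914015122253854, 15.426656801808246] [714.   17.8 235. ]
```

Request:
{"op": "drive_tool", "data": {
  "commands": "0.3 -0.07 -0.1 0 0 -0.027 100;0.3 -0.07 -0.1 0 0 -0.026 100;0.3 -0.07 -0.1 0 0 0 100;0.27 -0.07 -0.1 0 0 0 100;0 0 0 0 0 0 100;0 0 -0.2 0 0 0 100;0 0 -0.2 0 0 0 100;0 0 -0.13 0 0 0 100;0 0 0 0 0 0 100;0 0 0 0 0 0 0;0 0 0 0 0 0 0;0 0 0 0 0 0 0;0 0 0 0 0 0 0;0 0 0 0 0 0 0;0 0 0 0 0 0 0;0 0 0 0 0 0 0;0 0 0 0 0 0 0",
  "force": 50
}}

```text
time_s: 5.42
eef_pos: [573.8, 22.5, 236.3]
ee_rot: [0.001, 0.013, 1.0, -0.001]
force: [-1.3, -4.3, 5.6]
grip_width: 0.274
grip_force: 49.0
```

```bash
python3 - <<'E'
from h import *
st()
E
```

```text
t 5.42 pos [573.8  22.5 236.3] yawY 88.46 zdir [ 0. -0. -1.] F [-1.3 -4.3  5.6] w 0.274 gf 49.0 j [-0.2  0.4  1.4 -0.   1.4 -1.7]
```

Request:
{"op": "drive_tool", "data": {
  "commands": "0 0 0.09 0 0 0 0;0 0 0.09 0 0 0 0;0 0 0 0 0 0 0;-0.2 0.006 0 0 0 0 0;-0.2 0.006 0 0 0 0 0;-0.2 0.006 0 0 0 0 0;-0.25 0.007 0 0 0 0 0;0 0 0 0 0 0 0;0 0 0 0 0 0 0;0 0.3 0 0 0 0.015 0;0 0.35 0 0 0 0.015 0;0 0.35 0 0 0 0 0;0 0.35 0 0 0 0 0;0 0.3 0 0 0 0 0;0 0.2 0 0 0 0 0;0 0 0 0 0 0 0;0 0 0 0 0 0 0;0 0 0 0 0 0 0"
}}

```text
time_s: 6.92
eef_pos: [489.0, 210.3, 253.1]
ee_rot: [-0.0, 0.002, 1.0, -0.0]
force: [-0.7, 0.2, -0.7]
grip_width: 0.274
grip_force: 48.9
```

```bash
python3 - <<'E'
from h import *
st()
p=cam("wrist");S=cam("side");T=cam("top")
a=np.hstack([cv2.resize(T["pixels"][120:220,130:260],(400,308)),cv2.resize(S["pixels"][80:180,170:300],(400,308))])
b=np.hstack([cv2.resize(p["pixels"][200:,100:],(400,178)),np.zeros((178,400,3),np.uint8)])
cv2.imwrite("pics/m2.png",np.vstack([a,b]))
E
```

```text
t 6.92 pos [489.  210.3 253.1] yawY 89.82 zdir [-0. -0. -1.] F [-0.7  0.2 -0.7] w 0.274 gf 48.9 j [ 0.2  0.3  1.5 -0.   1.4 -1.4]
```

View pics/m2.png

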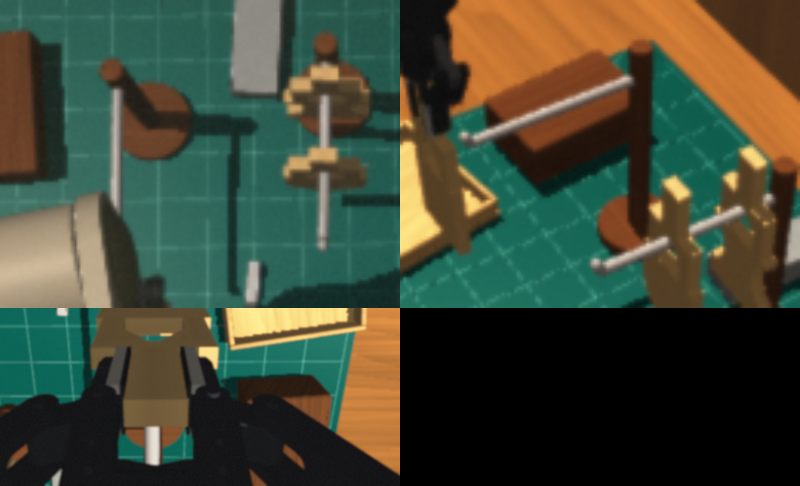

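The straight is held in line before the spare tip: the rod shows centred behind the tab at (152,445) in the wrist part, and the other two still hang on the full peg.

Request:
{"op": "drive_tool", "data": {
  "commands": "0.2 0 0 0 0 0 0;0.3 0 0 0 0 0 0;0.3 0 0 0 0 0 0;0.3 0 0 0 0 0 0;0.3 0 0 0 0 0 0;0.2 0 0 0 0 0 0;0 0 0 0 0 0 0;0 0 -0.08 0 0 0 0;0 0 -0.08 0 0 0 0;0 0 0 0 0 0 0;0 0 0 0 0 0 0;0 0 -0.01 0 0 0 100;0 0 0 0 0 0 100;0 0 0 0 0 0 100;0 0 0 0 0 0 100;0 0 0 0 0 0 100;0 0 0.2 0 0 0 100;0 0 0.3 0 0 0 100;-0.3 0 0.2 0 0 0 100"
}}

```text
time_s: 8.65
eef_pos: [621.5, 210.0, 306.6]
ee_rot: [0.001, 0.002, 1.0, 0.0]
force: [-0.6, 0.3, 0.5]
grip_width: 0.998
grip_force: 0.0
```

```bash
python3 - <<'E'
from h import *
st()
p=cam("wrist");S=cam("side");T=cam("top")
a=np.hstack([cv2.resize(T["pixels"][120:220,130:260],(400,308)),cv2.resize(S["pixels"][80:180,170:300],(400,308))])
cv2.imwrite("pics/m3.png",a)
for c in(S,T): print([(np.array(b["position"]),round(b["confidence"],2)) for b in boxes_of(c,"straight")])
print(proj(S,(650,209,176)),proj(T,(650,209,176)),proj(S,(489,209,176)))
E
```

```text
t 8.65 pos [621.5 210.  306.6] yawY 89.74 zdir [ 0.  0. -1.] F [-0.6  0.3  0.5] w 0.998 gf 0.0 j [ 0.1  0.6  0.9 -0.   1.6 -1.4]
[(array([319.9, 197.8]), 0.95), (array([234.4, 119. ]), 0.65)]
[(array([271.6, 137.6]), 0.78), (array([183.1, 167.6]), 0.61)]
[234.4 116.5] [169.4 162.4] [182.6 137.2]
```

Request:
{"op": "drive_tool", "data": {
  "commands": "-0.02 -0.35 0 0 0 -0.015 100;-0.02 -0.35 0 0 0 -0.015 100;-0.02 -0.35 0 0 0 0 100;-0.02 -0.35 0 0 0 0 100;-0.02 -0.35 0 0 0 0 100;-0.02 -0.15 0 0 0 0 100;0 0 0 0 0 0 100;0 0 -0.3 0 0 0 100;0 0 -0.3 0 0 0 100;0 0 -0.1 0 0 0 100;0 0 0 0 0 0 100;0 0 0 0 0 0 0;0 0 0 0 0 0 0;0 0 0 0 0 0 0;0 0 0 0 0 0 0;0 0 0 0 0 0 0;0 0 0 0 0 0 0;0 0 0 0 0 0 0;0 0 0 0 0 0 0"
}}

```text
time_s: 10.48
eef_pos: [606.8, 20.6, 237.1]
ee_rot: [0.001, 0.013, 1.0, -0.0]
force: [-0.7, -0.0, 4.8]
grip_width: 0.272
grip_force: 49.0
```

```bash
python3 - <<'E'
from h import *
st()
E
```

```text
t 10.48 pos [606.8  20.6 237.1] yawY 88.47 zdir [ 0. -0. -1.] F [-0.7 -0.   4.8] w 0.272 gf 49.0 j [-0.2  0.5  1.2 -0.   1.4 -1.7]
```

Request:
{"op": "drive_tool", "data": {
  "commands": "0 0 0.09 0 0 0 0;0 0 0.09 0 0 0 0;0 0 0 0 0 0 0;-0.25 0.007 0 0 0 0 0;-0.25 0.007 0 0 0 0 0;-0.25 0.007 0 0 0 0 0;-0.25 0.007 0 0 0 0 0;-0.22 0.007 0 0 0 0 0;0 0 0 0 0 0 0;0 0 0 0 0 0 0;0 0.35 0 0 0 0.015 0;0 0.35 0 0 0 0.015 0;0 0.35 0 0 0 0 0;0 0.35 0 0 0 0 0;0 0.3 0 0 0 0 0;0 0.15 0 0 0 0 0;0 0 0 0 0 0 0;0 0 0 0 0 0 0"
}}

```text
time_s: 11.98
eef_pos: [485.1, 209.7, 253.9]
ee_rot: [-0.0, 0.001, 1.0, -0.0]
force: [0.0, 0.0, -0.8]
grip_width: 0.273
grip_force: 49.4
```

```bash
python3 - <<'E'
from h import *
st()
E
```

```text
t 11.98 pos [485.1 209.7 253.9] yawY 89.91 zdir [-0. -0. -1.] F [ 0.   0.  -0.8] w 0.273 gf 49.4 j [ 0.2  0.3  1.5 -0.   1.4 -1.4]
```

Request:
{"op": "drive_tool", "data": {
  "commands": "0.2 0 0 0 0 0 0;0.25 0 0 0 0 0 0;0.25 0 0 0 0 0 0;0.25 0 0 0 0 0 0;0.22 0 0 0 0 0 0;0 0 0 0 0 0 0;0 0 0 0 0 0 0;0 0 -0.08 0 0 0 0;0 0 -0.08 0 0 0 0;0 0 0 0 0 0 0;0 0 0 0 0 0 0;0 0 -0.01 0 0 0 100;0 0 0 0 0 0 100;0 0 0 0 0 0 100;0 0 0 0 0 0 100;0 0 0 0 0 0 100;0 0 0.2 0 0 0 100;0 0 0.3 0 0 0 100;0 0 0.25 0 0 0 100"
}}

```text
time_s: 13.57
eef_pos: [601.4, 209.3, 313.7]
ee_rot: [0.0, 0.001, 1.0, 0.0]
force: [0.1, 0.7, 0.3]
grip_width: 1.0
grip_force: 0.0
```

```bash
python3 - <<'E'
from h import *
st()
S=cam("side");T=cam("top")
for n in("straight","roundel","cove"):
  for c in(S,T): print(n,[(np.array(b["position"]),round(b["confidence"],2)) for b in boxes_of(c,n)])
print(proj(S,(605,209,176)),proj(S,(681,18,176)))
E
```

```text
t 13.57 pos [601.4 209.3 313.7] yawY 89.84 zdir [ 0.  0. -1.] F [0.1 0.7 0.3] w 1.0 gf 0.0 j [ 0.1  0.5  1.   0.   1.6 -1.4]
straight [(array([233.9, 118.6]), 0.97), (array([319.9, 198.1]), 0.63), (array([298.6, 277.2]), 0.36)]
straight [(array([271.6, 136.1]), 0.77)]
roundel [(array([219.6, 125.2]), 0.72), (array([235.3, 118.2]), 0.26)]
roundel []
cove [(array([279.3, 161.4]), 0.87), (array([303.1, 158. ]), 0.63)]
cove [(array([234.1, 153.6]), 0.74), (array([237.1, 161.1]), 0.65)]
[220.4 122.1] [282.3 154.4]
```

Request:
{"op": "drive_tool", "data": {
  "commands": "0.13 -0.32 0 0 0 -0.015 100;0.13 -0.32 0 0 0 -0.015 100;0.13 -0.32 0 0 0 0 100;0.13 -0.32 0 0 0 0 100;0.13 -0.32 0 0 0 0 100;0.14 -0.31 0 0 0 0 100;0 0 0 0 0 0 100;0 0 0 0 0 0 100;0 0 -0.3 0 0 0 100;0 0 -0.3 0 0 0 100;0 0 -0.18 0 0 0 100;0 0 0 0 0 0 100;0 0 0 0 0 0 0;0 0 0 0 0 0 0;0 0 0 0 0 0 0;0 0 0 0 0 0 0;0 0 0 0 0 0 0;0 0 0 0 0 0 0;0 0 0 0 0 0 0;0 0 0 0 0 0 0",
  "force": 70
}}

```text
time_s: 15.63
eef_pos: [680.8, 18.1, 235.3]
ee_rot: [0.001, 0.013, 1.0, -0.0]
force: [-1.3, -0.5, 5.6]
grip_width: 0.266
grip_force: 68.3
```

```bash
python3 - <<'E'
from h import *
st()
E
```

```text
t 15.63 pos [680.8  18.1 235.3] yawY 88.47 zdir [ 0. -0. -1.] F [-1.3 -0.5  5.6] w 0.266 gf 68.3 j [-0.1  0.7  1.  -0.   1.5 -1.7]
```

Request:
{"op": "drive_tool", "data": {
  "commands": "0 0 0.09 0 0 0 0;0 0 0.09 0 0 0 0;0 0 0 0 0 0 0;-0.25 0.007 0 0 0 0 0;-0.28 0.008 0 0 0 0 0;-0.28 0.008 0 0 0 0 0;-0.28 0.008 0 0 0 0 0;-0.28 0.008 0 0 0 0 0;-0.28 0.008 0 0 0 0 0;-0.28 0.008 0 0 0 0 0;0 0 0 0 0 0 0;0 0 0 0 0 0 0;0 0 0.3 0 0 0 0;-0.1 -0.2 0.3 0 0 0 0;-0.1 -0.3 0.3 0 0 0 0;0 -0.35 0 0 0 0 0;0 -0.35 0 0 0 0 0;0 -0.35 0 0 0 0 0;0 0 0 0 0 0 0"
}}

```text
time_s: 17.22
eef_pos: [468.5, -135.2, 340.5]
ee_rot: [-0.0, 0.016, 1.0, -0.001]
force: [0.4, 0.8, -1.5]
grip_width: 0.271
grip_force: 69.0
```

Request:
{"op": "drive_tool", "data": {
  "commands": "0 -0.35 0 0 0 0 0;0 -0.35 0 0 0 0 0;0 -0.35 0 0 0 0 0;0 -0.35 0 0 0 0 0;0 -0.35 0 0 0 0 0;0 -0.35 0 0 0 0 0;0 -0.35 0 0 0 0 0;0 -0.2 0 0 0 0 0;0 0 0 0 0 0 0;0 0 0 0 0 0 0;0 0 0 0 0 0 0"
}}

```text
time_s: 18.13
eef_pos: [468.5, -394.6, 340.8]
ee_rot: [0.0, 0.013, 1.0, 0.0]
force: [1.2, -0.2, -0.9]
grip_width: 0.269
grip_force: 69.2
```

```bash
python3 - <<'E'
from h import *
import pickle
st()
p=cam("wrist");S=cam("side");T=cam("top");pickle.dump((p,S,T),open("w4.pkl","wb"))
i=np.vstack([cv2.resize(p["pixels"],(800,600),interpolation=cv2.INTER_CUBIC)])
cv2.imwrite("pics/w4.png",i)
E
```

```text
t 18.13 pos [ 468.5 -394.6  340.8] yawY 88.51 zdir [ 0.  0. -1.] F [ 1.2 -0.2 -0.9] w 0.269 gf 69.2 j [-0.9  0.5  1.   0.   1.6 -2.4]
```

View pics/w4.png

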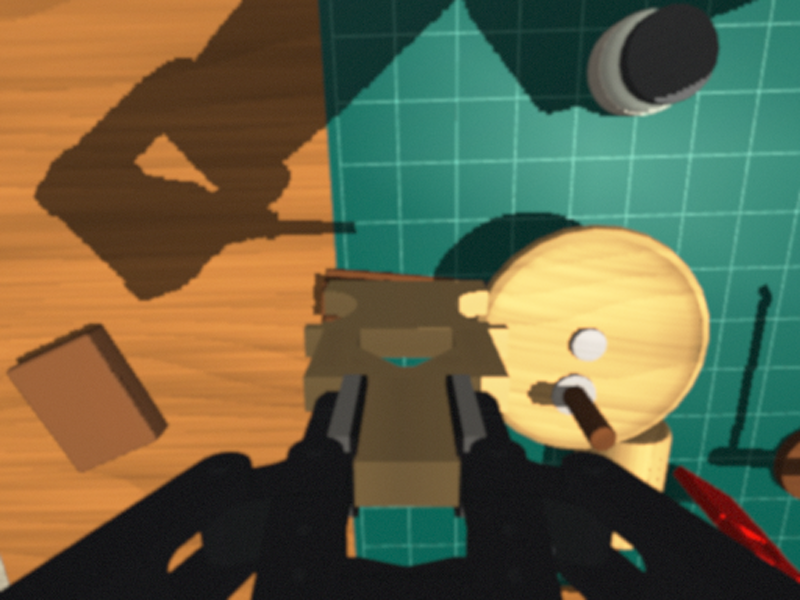

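The held cove hides the gauge block (its edge shows at 320,280). Shifting sideways to see the slot past it.

Request:
{"op": "drive_tool", "data": {
  "commands": "0 0.3 0 0 0 0 0;0 0.35 0 0 0 0 0;0 0.35 0 0 0 0 0;0 0.35 0 0 0 0 0;0 0.15 0 0 0 0 0;0 0 0 0 0 0 0;0 0 0 0 0 0 0;0 0 0 0 0 0 0"
}}

```text
time_s: 18.95
eef_pos: [468.1, -245.7, 341.0]
ee_rot: [0.0, 0.013, 1.0, -0.0]
force: [-0.1, -0.5, -0.8]
grip_width: 0.271
grip_force: 69.4
```

```bash
python3 - <<'E'
from h import *
import pickle
st()
p=cam("wrist");T=cam("top");S=cam("side");pickle.dump((p,S,T),open("w5.pkl","wb"))
uv=proj(p,(540,-411,20)).astype(int);tv=proj(T,(540,-411,20)).astype(int);sv=proj(S,(540,-411,20)).astype(int);print(uv,tv,sv)
def crop(P,c,hw,hh,size):
    x0,y0=max(0,c[0]-hw),max(0,c[1]-hh); print("off",x0,y0,size[0]/(2*hw)); return cv2.resize(P["pixels"][y0:y0+2*hh,x0:x0+2*hw],size,interpolation=cv2.INTER_CUBIC)
a=crop(p,uv,75,56,(800,597))
cv2.imwrite("pics/w5.png",a)
E
```

```text
t 18.95 pos [ 468.1 -245.7  341. ] yawY 88.46 zdir [ 0. -0. -1.] F [-0.1 -0.5 -0.8] w 0.271 gf 69.4 j [-0.7  0.3  1.3 -0.   1.6 -2.2]
[144 202] [372 202] [334 344]
off 69 146 5.333333333333333
```

View pics/w5.png

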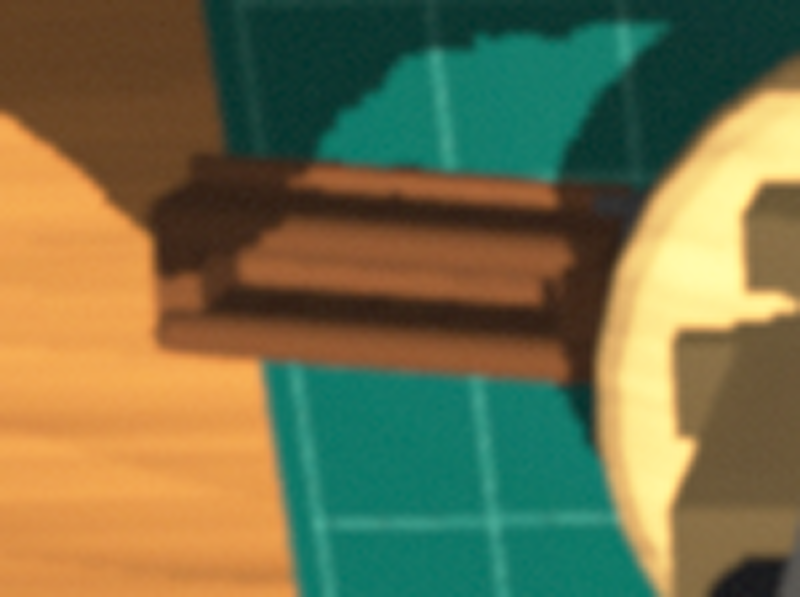

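The slot runs along the block at about (240–560, 230–330) in the crop, but the oblique view is hard to read. I will look from straight above instead, with the cove held beyond the block.

Request:
{"op": "drive_tool", "data": {
  "commands": "0 -0.35 0 0 0 0 0;0 -0.35 0 0 0 0 0;0 -0.35 0 0 0 0 0;0.1 -0.35 0 0 0 0 0;0.25 -0.15 0 0 0 0 0;0.3 0 0 0 0 0 0;0.3 0 0 0 0 0 0;0.3 0 0 0 0 0 0;0.2 0 0 0 0 0 0;0 0 -0.3 0 0 0 0;0 0 -0.3 0 0 0 0;0 0 -0.3 0 0 0 0;0 0 0 0 0 0 0;0 0 0 0 0 0 0;0 0 0 0 0 0 0"
}}

```text
time_s: 20.35
eef_pos: [613.2, -400.8, 253.6]
ee_rot: [0.001, 0.014, 1.0, -0.001]
force: [-0.6, 0.2, -1.2]
grip_width: 0.27
grip_force: 69.4
```

```bash
python3 - <<'E'
from h import *
import pickle
st()
p=cam("wrist");pickle.dump(p,open("w6.pkl","wb"))
uv=proj(p,(540,-411,36)).astype(int);print(uv)
x0,y0=max(0,uv[0]-80),max(0,uv[1]-60);print(x0,y0)
cv2.imwrite("pics/w6.png",cv2.resize(p["pixels"][y0:y0+120,x0:x0+160],(800,600),interpolation=cv2.INTER_CUBIC))
E
```

```text
t 20.35 pos [ 613.2 -400.8  253.6] yawY 88.44 zdir [ 0. -0. -1.] F [-0.6  0.2 -1.2] w 0.27 gf 69.4 j [-0.7  0.8  0.7 -0.   1.6 -2.3]
[249  92]
169 32
```

View pics/w6.png

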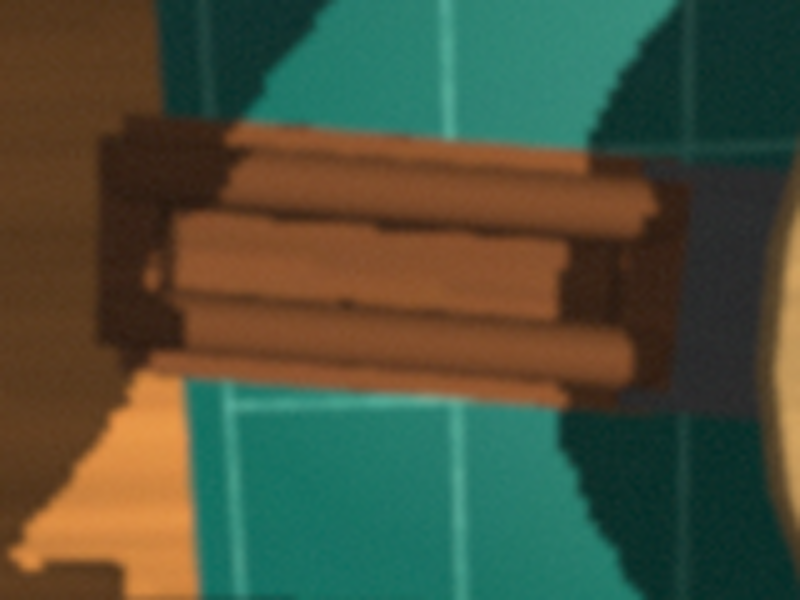

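Seen from above, the slot floor lies between the two rounded rails: upper edge (170,212)–(560,240), lower edge (170,295)–(560,320), ends at u≈165 and 622. So the centre is near (393,268).

```bash
python3 - <<'E'
from h import *
import pickle
p=pickle.load(open("w6.pkl","rb")); f=lambda u,v:((u+.5)/5-.5+169,(v+.5)/5-.5+32)
for z in(6,20,36): print("slot",z,onz(p,f(393,268.5),z))
a=onz(p,f(170,253.5),15);b=onz(p,f(560,280),15);d=b-a;print("dir deg",np.degrees(np.arctan2(d[1],d[0])))
a=onz(p,f(230,130),6);b=onz(p,f(580,152),6);d=b-a;print("dir plinth",np.degrees(np.arctan2(d[1],d[0])))
c=onz(p,f(393,268.5),20);e=np.array([549.2,-251.9]);d=e-c[:2];print("axis dist",np.linalg.norm(d),np.degrees(np.arctan2(d[1],d[0])))
w=pickle.load(open("w4.pkl","rb"))[0]
for uv in((355,458),(460,458),(355,505),(460,505),(407,482)): print("tab",onz(w,(uv[0]/1.5625,uv[1]/1.5625),363.5)-np.array([468.5,-394.6,340.8]))
# axis from wrist w5
E
```

```text
slot 6 [ 533.2 -413.7    6. ]
slot 20 [ 533.5 -413.2   20. ]
slot 36 [ 533.7 -412.6   36. ]
dir deg 84.87576316920021
dir plinth 85.21832485191686
axis dist 162.02200625256714 84.42222313492564
tab [ -5.8 -12.5  22.7]
tab [-5.2 11.3 22.7]
tab [  6.8 -13.2  22.7]
tab [ 7.4 11.4 22.7]
tab [ 0.8 -0.9 22.7]
```

Request:
{"op": "drive_tool", "data": {
  "commands": "-0.2 -0.03 0 0 0 -0.026 0;-0.2 -0.03 0 0 0 -0.026 0;-0.2 -0.03 0 0 0 -0.026 0;-0.2 -0.025 0 0 0 0 0;0 0 0 0 0 0 0;0 0 -0.2 0 0 0 0;0 0 -0.2 0 0 0 0;0 0 -0.2 0 0 0 0;0 0 0 0 0 0 0;0 0 0 0 0 0 0;0 0 0 0 0 0 0"
}}

```text
time_s: 21.32
eef_pos: [533.8, -412.1, 193.4]
ee_rot: [0.001, 0.044, 0.999, -0.001]
force: [-0.3, -0.1, -0.9]
grip_width: 0.271
grip_force: 69.4
```

```bash
python3 - <<'E'
from h import *
st()
p=cam("wrist");S=cam("side")
a=cv2.resize(p["pixels"][120:340,150:370],(400,400),interpolation=cv2.INTER_CUBIC)
b=cv2.resize(S["pixels"][284:384,290:390],(400,400),interpolation=cv2.INTER_CUBIC)
cv2.imwrite("pics/m7.png",np.hstack([a,b]))
E
```

```text
t 21.32 pos [ 533.8 -412.1  193.4] yawY 84.98 zdir [ 0. -0. -1.] F [-0.3 -0.1 -0.9] w 0.271 gf 69.4 j [-0.8  0.7  1.1  0.   1.4 -2.3]
```

View pics/m7.png

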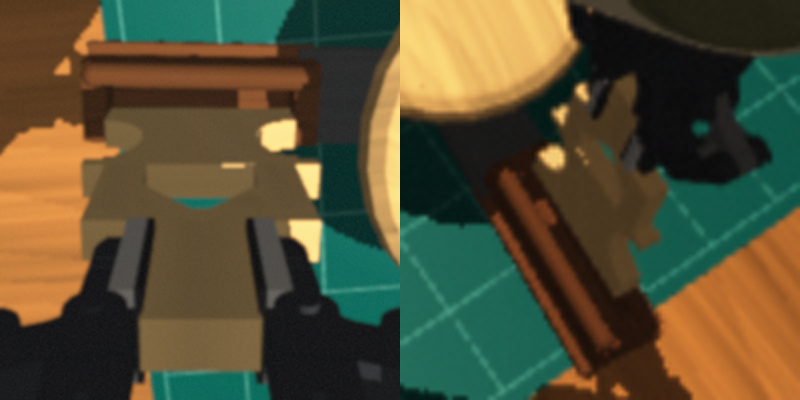

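The cove's foot sits parallel over the slot with the near rail in front (wrist row 70). Lowering it in.

Request:
{"op": "drive_tool", "data": {
  "commands": "-0.006 0 -0.06 0 0 0 0;0 0 -0.06 0 0 0 0;0 0 -0.06 0 0 0 0;0 0 -0.06 0 0 0 0;0 0 -0.05 0 0 0 0;0 0 -0.05 0 0 0 0;0 0 -0.04 0 0 0 0;0 0 0 0 0 0 0;0 0 0 0 0 0 0"
}}

```text
time_s: 22.17
eef_pos: [532.4, -411.5, 152.9]
ee_rot: [-0.0, 0.044, 0.999, 0.0]
force: [0.2, -0.1, -0.6]
grip_width: 0.268
grip_force: 69.4
```

```bash
python3 - <<'E'
from h import *
st()
E
```

```text
t 22.17 pos [ 532.4 -411.5  152.9] yawY 84.97 zdir [-0.  0. -1.] F [ 0.2 -0.1 -0.6] w 0.268 gf 69.4 j [-0.8  0.7  1.1  0.   1.3 -2.3]
```

Request:
{"op": "drive_tool", "data": {
  "commands": "0 0 -0.03 0 0 0 0;0 0 -0.03 0 0 0 0;0 0 0 0 0 0 0;0 0 0 0 0 0 0"
}}

```text
time_s: 22.5
eef_pos: [532.6, -411.8, 147.6]
ee_rot: [0.001, 0.044, 0.999, -0.001]
force: [0.0, -1.0, 2.7]
grip_width: 0.271
grip_force: 69.8
```

Request:
{"op": "drive_tool", "data": {
  "commands": "0 0 -0.01 0 0 0 0;0 0 0 0 0 0 0;0 0 0 0 0 0 100;0 0 0 0 0 0 100;0 0 0 0 0 0 100;0 0 0 0 0 0 100;0 0 0 0 0 0 100;0 0 0.2 0 0 0 100;0 0 0.3 0 0 0 100;0 0 0.3 0 0 0 100;0 0 0.3 0 0 0 100;-0.3 0.1 0 0 0 0 100;-0.3 0.2 0 0 0 0 100;-0.3 0.2 0 0 0 0 100;0 0 0 0 0 0 100;0 0 0 0 0 0 100;0 0 0 0 0 0 100"
}}

```text
time_s: 23.92
eef_pos: [442.9, -362.0, 256.6]
ee_rot: [0.001, 0.044, 0.999, -0.001]
force: [0.8, 0.2, 0.7]
grip_width: 1.001
grip_force: 0.0
```

```bash
python3 - <<'E'
from h import *
import pickle
st()
p=cam("wrist");S=cam("side");T=cam("top");pickle.dump((p,S,T),open("w8.pkl","wb"))
a=cv2.resize(p["pixels"][134:384,100:410],(496,400),interpolation=cv2.INTER_CUBIC)
b=cv2.resize(S["pixels"][254:384,260:355],(292,400),interpolation=cv2.INTER_CUBIC)
cv2.imwrite("pics/m8.png",np.hstack([a,b]))
for z,X in(("top",(533,-412.5,170)),("foot",(533,-412.5,36))): print(z,[proj(c,X) for c in(p,S,T)])
for c in(p,S,T): print("handle",[(np.array(b["position"]),round(b["confidence"],2)) for b in boxes_of(c,"handle")][:2])
E
```

```text
t 23.92 pos [ 442.9 -362.   256.6] yawY 84.96 zdir [ 0. -0. -1.] F [0.8 0.2 0.7] w 1.001 gf 0.0 j [-0.9  0.4  1.3  0.   1.4 -2.4]
top [array([204.7, 324.4]), array([344.9, 319.3]), array([389.5, 199.5])]
foot [array([223.3, 245.9]), array([333.8, 344. ]), array([375.1, 204. ])]
handle [(array([365.3, 251.3]), 0.95)]
handle [(array([285.3, 289.8]), 0.72)]
handle [(array([325. , 196.4]), 0.76)]
```

View pics/m8.png

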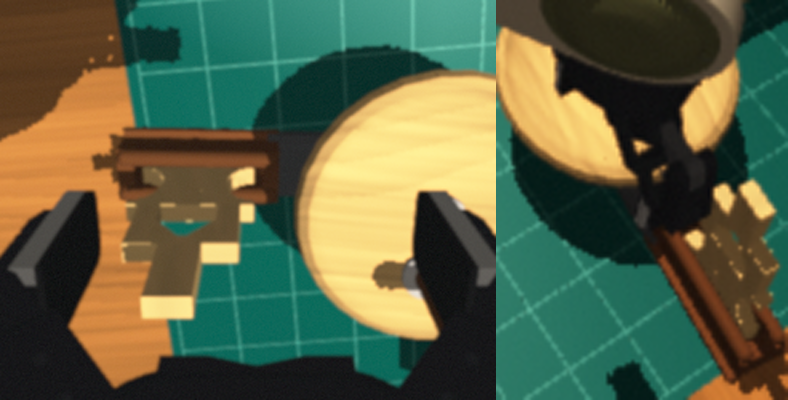

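The cove stands upright in the slot: its tab top is seen at (167,307), against a prediction of (167,305) for fully home. The platter handle is at about (410,275) in the wrist part.

```bash
python3 - <<'E'
from h import *
import pickle
p,S,T=pickle.load(open("w8.pkl","rb")); w5=pickle.load(open("w5.pkl","rb"))[0]; w4=pickle.load(open("w4.pkl","rb"))[0]
ct=lambda x,y:(x/2.7273+90,y/2.7273+80); cs=lambda x,y:(x/2+110,y/2+60)
s=1/1.5625
print("handle top", onz(T,ct(671,281),148), onz(w4,(603*s,438*s),148), tri([(T,ct(671,281)),(S,cs(419,387)),(w4,(603*s,438*s))]))
print("base", onz(T,ct(651,284),79), onz(w4,(575*s,392*s),79))
print("axis", onz(T,ct(645,323),79), onz(w4,(589*s,345*s),79))
E
```

```text
handle top [ 585.9 -268.2  148. ] [ 592.8 -262.1  148. ] (array([ 584.9, -265.6,  162.1]), [0.37592774777633803, 1.0247488057955163, 2.2938435898222465])
base [ 592.9 -260.6   79. ] [ 592.4 -260.1   79. ]
axis [ 549.  -251.9   79. ] [ 551.4 -251.9   79. ]
```

Request:
{"op": "drive_tool", "data": {
  "commands": "0.116 0.078 0 0 0 -0.153 100;0.116 0.078 0 0 0 -0.153 100;0.116 0.078 0 0 0 -0.153 100;0.116 0.078 0 0 0 -0.153 100;0.116 0.078 0 0 0 -0.153 100;0.116 0.078 0 0 0 -0.153 100;0.116 0.078 0 0 0 -0.153 100;0.116 0.078 0 0 0 -0.153 100;0.116 0.078 0 0 0 -0.153 100;0.116 0.078 0 0 0 -0.153 100;0.116 0.078 0 0 0 -0.153 100;0.116 0.078 0 0 0 -0.153 100;0.116 0.078 0 0 0 -0.153 100;0 0 0 0 0 0 100;0 0 0 0 0 0 100;0 0 0 0 0 0 100"
}}

```text
time_s: 25.55
eef_pos: [592.8, -260.5, 255.8]
ee_rot: [-0.0, 0.733, 0.68, -0.0]
force: [-0.2, -0.6, 0.1]
grip_width: 0.995
grip_force: 0.0
```

```bash
python3 - <<'E'
from h import *
st()
p=cam("wrist")
print(proj(p,(593.5,-260.5,148)),proj(p,(593.5,-260.5,78)),proj(p,(549.5,-252.5,79)))
cv2.imwrite("pics/w9.png",p["pixels"])
E
```

```text
t 25.55 pos [ 592.8 -260.5  255.8] yawY -4.34 zdir [-0.  0. -1.] F [-0.2 -0.6  0.1] w 0.995 gf 0.0 j [-0.6  0.6  1.1 -0.   1.5 -0.5]
[259.4 196.7] [259.6 174.2] [211.4 169.4]
```

View pics/w9.png

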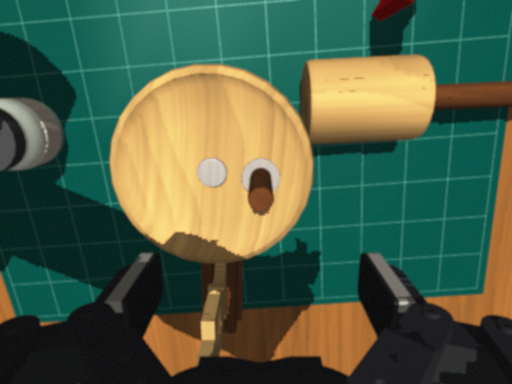

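The handle top is at (261,200) and its base ring at (261,178), with the axis disc at (212,172). The handle is about 2 mm right of and 3 mm below the prediction, so I correct and go down to grip it.

Request:
{"op": "drive_tool", "data": {
  "commands": "0.017 -0.03 -0.3 0 0 0 100;0 0 -0.3 0 0 0 100;0 0 -0.3 0 0 0 100;0 0 -0.25 0 0 0 100;0 0 -0.08 0 0 0 100;0 0 0 0 0 0 100;0 0 0 0 0 0 0;0 0 0 0 0 0 0;0 0 0 0 0 0 0;0 0 0 0 0 0 0;0 0 0 0 0 0 0;0 0 0 0 0 0 0;0 0 0 0 0 0 0;0 0 0 0 0 0 0;0 0 0 0 0 0 0",
  "force": 25
}}

```text
time_s: 26.85
eef_pos: [593.2, -263.0, 133.9]
ee_rot: [-0.002, 0.734, 0.679, -0.001]
force: [-13.4, 2.3, 9.7]
grip_width: 0.219
grip_force: 26.5
```

```bash
python3 - <<'E'
from h import *
st()
c=np.array([550,-254.5])
a0=np.arctan2(-9,45);r=45
for n in (18,):
  pts=[c+r*np.array([np.cos(a0-np.radians(20*k)),np.sin(a0-np.radians(20*k))]) for k in range(20)]
  print(";".join("%.3f %.3f 0 0 0 0 0"%tuple((pts[i+1]-pts[i])/100) for i in range(19)))
E
```

```text
t 26.85 pos [ 593.2 -263.   133.9] yawY -4.53 zdir [-0.  0. -1.] F [-13.4   2.3   9.7] w 0.219 gf 26.5 j [-0.6  0.7  1.2 -0.   1.2 -0.5]
-0.057 -0.146 0 0 0 0 0;-0.103 -0.117 0 0 0 0 0;-0.137 -0.075 0 0 0 0 0;-0.154 -0.024 0 0 0 0 0;-0.153 0.031 0 0 0 0 0;-0.134 0.081 0 0 0 0 0;-0.098 0.122 0 0 0 0 0;-0.050 0.148 0 0 0 0 0;0.004 0.156 0 0 0 0 0;0.057 0.146 0 0 0 0 0;0.103 0.117 0 0 0 0 0;0.137 0.075 0 0 0 0 0;0.154 0.024 0 0 0 0 0;0.153 -0.031 0 0 0 0 0;0.134 -0.081 0 0 0 0 0;0.098 -0.122 0 0 0 0 0;0.050 -0.148 0 0 0 0 0;-0.004 -0.156 0 0 0 0 0;-0.057 -0.146 0 0 0 0 0
```

```bash
cat >> h.py <<'E'
def circ(pos,c,step,n,r=45):
    a0=np.arctan2(pos[1]-c[1],pos[0]-c[0]); q=np.array(pos[:2]); out=[]
    for k in range(1,n+1):
        t=c+r*np.array([np.cos(a0-np.radians(step*k)),np.sin(a0-np.radians(step*k))]); out.append((t-q)/100); q=t
    print("phi",np.degrees(a0)); print(";".join("%.2f %.2f 0 0 0 0 0"%tuple(o) for o in out))
E
python3 - <<'E'
from h import *
circ((594.7,-263),np.array([548,-253.7]),12,15)
E
```

```text
phi -11.262736620186352
-0.05 -0.08 0 0 0 0 0;-0.05 -0.08 0 0 0 0 0;-0.06 -0.07 0 0 0 0 0;-0.08 -0.06 0 0 0 0 0;-0.09 -0.04 0 0 0 0 0;-0.09 -0.02 0 0 0 0 0;-0.09 -0.00 0 0 0 0 0;-0.09 0.02 0 0 0 0 0;-0.09 0.04 0 0 0 0 0;-0.08 0.05 0 0 0 0 0;-0.06 0.07 0 0 0 0 0;-0.05 0.08 0 0 0 0 0;-0.03 0.09 0 0 0 0 0;-0.01 0.09 0 0 0 0 0;0.01 0.09 0 0 0 0 0
```

Request:
{"op": "drive_tool", "data": {
  "commands": "-0.05 -0.08 0 0 0 0 0;-0.05 -0.08 0 0 0 0 0;-0.06 -0.07 0 0 0 0 0;-0.08 -0.06 0 0 0 0 0;-0.09 -0.04 0 0 0 0 0;-0.09 -0.02 0 0 0 0 0;-0.09 0 0 0 0 0 0;-0.09 0.02 0 0 0 0 0;0 0 0 0 0 0 0;0 0 0 0 0 0 0"
}}

```text
time_s: 27.68
eef_pos: [534.8, -298.5, 134.5]
ee_rot: [0.003, 0.735, 0.678, -0.001]
force: [-2.7, -9.4, 4.5]
grip_width: 0.227
grip_force: 26.3
```

```bash
python3 - <<'E'
from h import *
s=st()
p=np.array(s["eef_pos"])[:2];c=np.array([548,-253.7]);d=p-c;print(np.linalg.norm(d),np.degrees(np.arctan2(d[1],d[0])))
circ((542.5,-297.8),c,12,15)
E
```

```text
t 27.68 pos [ 534.8 -298.5  134.5] yawY -4.6 zdir [ 0. -0. -1.] F [-2.7 -9.4  4.5] w 0.227 gf 26.3 j [-0.7  0.6  1.4 -0.   1.2 -0.6]
46.667153950449595 -106.46718534260842
phi -97.10902534191732
-0.09 0.02 0 0 0 0 0;-0.09 0.04 0 0 0 0 0;-0.08 0.06 0 0 0 0 0;-0.06 0.07 0 0 0 0 0;-0.05 0.08 0 0 0 0 0;-0.03 0.09 0 0 0 0 0;-0.01 0.09 0 0 0 0 0;0.01 0.09 0 0 0 0 0;0.03 0.09 0 0 0 0 0;0.05 0.08 0 0 0 0 0;0.06 0.07 0 0 0 0 0;0.08 0.05 0 0 0 0 0;0.09 0.04 0 0 0 0 0;0.09 0.02 0 0 0 0 0;0.09 -0.00 0 0 0 0 0
```

```bash
python3 - <<'E'
from h import *
circ((534.7,-296.0),np.array([548.4,-255.7]),12,19)
E
```

```text
phi -108.7754843644235
-0.09 0.02 0 0 0 0 0;-0.08 0.06 0 0 0 0 0;-0.06 0.07 0 0 0 0 0;-0.05 0.08 0 0 0 0 0;-0.03 0.09 0 0 0 0 0;-0.01 0.09 0 0 0 0 0;0.01 0.09 0 0 0 0 0;0.03 0.09 0 0 0 0 0;0.05 0.08 0 0 0 0 0;0.06 0.07 0 0 0 0 0;0.08 0.05 0 0 0 0 0;0.09 0.04 0 0 0 0 0;0.09 0.02 0 0 0 0 0;0.09 -0.00 0 0 0 0 0;0.09 -0.02 0 0 0 0 0;0.09 -0.04 0 0 0 0 0;0.08 -0.06 0 0 0 0 0;0.06 -0.07 0 0 0 0 0;0.05 -0.08 0 0 0 0 0
```

Request:
{"op": "drive_tool", "data": {
  "commands": "-0.09 0.02 0 0 0 0 0;-0.08 0.06 0 0 0 0 0;-0.06 0.07 0 0 0 0 0;-0.05 0.08 0 0 0 0 0;-0.03 0.09 0 0 0 0 0;-0.01 0.09 0 0 0 0 0;0.01 0.09 0 0 0 0 0;0.03 0.09 0 0 0 0 0;0.05 0.08 0 0 0 0 0;0.06 0.07 0 0 0 0 0;0 0 0 0 0 0 0"
}}

```text
time_s: 28.6
eef_pos: [514.1, -218.5, 134.2]
ee_rot: [-0.007, 0.734, 0.679, -0.002]
force: [-32.2, 21.0, 29.2]
grip_width: 0.226
grip_force: 31.0
```

```bash
python3 - <<'E'
from h import *
s=st()
p=np.array(s["eef_pos"])[:2];c=np.array([548.4,-255.7]);d=p-c;print(np.linalg.norm(d),np.degrees(np.arctan2(d[1],d[0])))
circ((517.7,-223.0),c,12,17)
E
```

```text
t 28.6 pos [ 514.1 -218.5  134.2] yawY -4.47 zdir [-0.  0. -1.] F [-32.2  21.   29.2] w 0.226 gf 31.0 j [-0.6  0.5  1.5 -0.   1.1 -0.5]
50.62034307173651 132.72196633293188
phi 133.19316135023942
0.07 0.06 0 0 0 0 0;0.09 0.04 0 0 0 0 0;0.09 0.02 0 0 0 0 0;0.09 0.00 0 0 0 0 0;0.09 -0.02 0 0 0 0 0;0.09 -0.04 0 0 0 0 0;0.08 -0.05 0 0 0 0 0;0.06 -0.07 0 0 0 0 0;0.05 -0.08 0 0 0 0 0;0.03 -0.09 0 0 0 0 0;0.01 -0.09 0 0 0 0 0;-0.01 -0.09 0 0 0 0 0;-0.03 -0.09 0 0 0 0 0;-0.05 -0.08 0 0 0 0 0;-0.06 -0.07 0 0 0 0 0;-0.07 -0.06 0 0 0 0 0;-0.09 -0.04 0 0 0 0 0
```

```bash
cat >> h.py <<'E'
def discs(z=79,verbose=True):
    p=cam("wrist");h=cv2.cvtColor(p["pixels"],cv2.COLOR_BGR2HSV)
    m=((h[...,1]<60)&(h[...,2]>120)).astype(np.uint8); n,l,s,c=cv2.connectedComponentsWithStats(m)
    for i in range(1,n):
        if s[i,4]>40: print(s[i],c[i],onz(p,c[i],z))
    return p
E
python3 - <<'E'
from h import *
p=discs(); 
for X in((549,-255.5,79),(514,-223,79),(514,-223,148)): print(proj(p,X))
print([(np.array(b["position"]),round(b["confidence"],2)) for n in("handle","axis","platter") for b in boxes_of(p,n)[:2]])
w9=cv2.imread("pics/w9.png");h=cv2.cvtColor(w9,cv2.COLOR_BGR2HSV);print(h[172,212],h[172,250])
S=cam("side");print([(np.array(b["position"]),round(b["confidence"],2)) for b in boxes_of(S,"cove")[:3]])
E
```

```text
[   0  158   79   93 3154] [ 42.1 188.5] [ 392.6 -188.    79. ]
[ 218  211   73   64 1274] [252. 232.] [ 509.4 -223.    79. ]
[287 240  16  48 354] [294.  261.4] [ 533.1 -243.7   79. ]
[315 257  32  22 272] [331.  264.3] [ 555.1 -247.2   79. ]
[221 277   9  12  64] [225.9 281.5] [ 490.7 -254.6   79. ]
[321.1 277.1]
[259.8 231.6]
[257.4 301.5]
[(array([333.4, 227.6]), 0.59), (array([334.5, 226.5]), 0.63), (array([335.4, 222.6]), 0.87)]
[ 17  26 209] [ 14  26 196]
[(array([337.6, 335.4]), 0.77), (array([218.9, 118.6]), 0.19)]
```

```bash
python3 - <<'E'
from h import *
p=cam("wrist");T=cam("top")
a=cv2.resize(p["pixels"],(533,400)); b=cv2.resize(T["pixels"][140:260,290:370],(266,400),interpolation=cv2.INTER_CUBIC)
cv2.imwrite("pics/m10.png",np.hstack([a,b]))
E
```

```text
(no output)
```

View pics/m10.png

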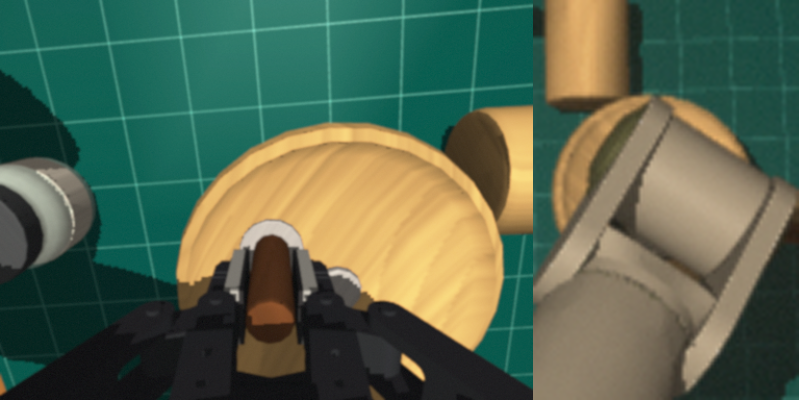

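The handle is still between the pads (ring at 271,247; top at 271,315), but it sits about 6 mm toward -y of the pad centre. I'll let it settle and re-centre.

Request:
{"op": "drive_tool", "data": {
  "commands": "0 0 0 0 0 0 0;0 0 0 0 0 0 0;0 0 0 0 0 0 0"
}}

```text
time_s: 29.25
eef_pos: [514.0, -218.6, 134.2]
ee_rot: [-0.007, 0.734, 0.679, -0.002]
force: [-31.0, 20.2, 28.8]
grip_width: 0.23
grip_force: 30.8
```

Request:
{"op": "drive_tool", "data": {
  "commands": "0 0 0 0 0 0 40;0 0 0 0 0 0 40;0 0 0 0 0 0 40;0 0 0 0 0 0 40"
}}

```text
time_s: 29.58
eef_pos: [518.1, -222.3, 133.1]
ee_rot: [0.0, 0.735, 0.679, 0.0]
force: [0.4, 0.2, 0.4]
grip_width: 0.4
grip_force: 0.0
```

```bash
python3 - <<'E'
from h import *
s=st()
p=cam("wrist");h=p["pixels"].astype(int)
# dark red-brown handle segmentation
hs=cv2.cvtColor(p["pixels"],cv2.COLOR_BGR2HSV)
m=((hs[...,0]<12)&(hs[...,1]>130)&(hs[...,2]>40)).astype(np.uint8)
n,l,q,c=cv2.connectedComponentsWithStats(m)
for i in range(1,n):
    if q[i,4]>150: print(q[i],c[i])
for y in(-220,-225,-230): print(y,proj(p,(514,y,79)),proj(p,(514,y,148)))
E
```

```text
t 29.58 pos [ 518.1 -222.3  133.1] yawY -4.54 zdir [ 0. -0. -1.] F [0.4 0.2 0.4] w 0.4 gf 0.0 j [-0.6  0.5  1.5  0.   1.1 -0.5]
[228 221  41  68 737] [249.3 252.2]
[230 308  37  15 208] [248.6 315.1]
-220 [250.6 221.5] [245.8 288.8]
-225 [251.3 229.5] [247.  300.2]
-230 [252.  237.4] [248.1 311.3]
```

```bash
python3 - <<'E'
from h import *
circ((514,-227),np.array([548.6,-255.8]),6,28)
E
```

```text
phi 140.22702036014292
0.03 0.03 0 0 0 0 0;0.04 0.03 0 0 0 0 0;0.04 0.03 0 0 0 0 0;0.04 0.02 0 0 0 0 0;0.04 0.02 0 0 0 0 0;0.04 0.01 0 0 0 0 0;0.05 0.01 0 0 0 0 0;0.05 0.00 0 0 0 0 0;0.05 -0.00 0 0 0 0 0;0.05 -0.01 0 0 0 0 0;0.05 -0.01 0 0 0 0 0;0.04 -0.02 0 0 0 0 0;0.04 -0.02 0 0 0 0 0;0.04 -0.02 0 0 0 0 0;0.04 -0.03 0 0 0 0 0;0.03 -0.03 0 0 0 0 0;0.03 -0.04 0 0 0 0 0;0.03 -0.04 0 0 0 0 0;0.02 -0.04 0 0 0 0 0;0.02 -0.04 0 0 0 0 0;0.01 -0.04 0 0 0 0 0;0.01 -0.05 0 0 0 0 0;0.00 -0.05 0 0 0 0 0;-0.00 -0.05 0 0 0 0 0;-0.01 -0.05 0 0 0 0 0;-0.01 -0.05 0 0 0 0 0;-0.02 -0.04 0 0 0 0 0;-0.02 -0.04 0 0 0 0 0
```

Request:
{"op": "drive_tool", "data": {
  "commands": "-0.042 -0.047 0 0 0 0 40;0 0 0 0 0 0 40;0 0 0 0 0 0 0;0 0 0 0 0 0 0;0 0 0 0 0 0 0;0 0 0 0 0 0 0;0 0 0 0 0 0 0",
  "force": 30
}}

```text
time_s: 30.22
eef_pos: [513.3, -226.9, 133.0]
ee_rot: [-0.0, 0.735, 0.679, -0.0]
force: [-4.9, -0.4, 3.5]
grip_width: 0.223
grip_force: 29.6
```

Request:
{"op": "drive_tool", "data": {
  "commands": "0.03 0.035 0 0 0 -0.133 0;0.04 0.03 0 0 0 -0.133 0;0.04 0.03 0 0 0 -0.133 0;0.04 0.025 0 0 0 -0.133 0;0.04 0.02 0 0 0 -0.133 0;0.04 0.015 0 0 0 -0.133 0;0.05 0.01 0 0 0 -0.133 0;0.05 0 0 0 0 -0.133 0;0.05 0 0 0 0 -0.133 0;0.05 -0.01 0 0 0 -0.133 0;0.05 -0.01 0 0 0 -0.133 0;0.04 -0.02 0 0 0 -0.133 0;0.04 -0.02 0 0 0 -0.133 0;0.04 -0.02 0 0 0 -0.133 0;0 0 0 0 0 0 0;0 0 0 0 0 0 0"
}}

```text
time_s: 31.55
eef_pos: [574.4, -216.6, 133.0]
ee_rot: [-0.001, 1.0, 0.014, 0.001]
force: [0.7, 8.5, 2.7]
grip_width: 0.223
grip_force: 29.8
```

```bash
python3 - <<'E'
from h import *
s=st()
c=np.array([548.6,-255.8]);d=np.array(s["eef_pos"])[:2]-c;print(np.linalg.norm(d),np.degrees(np.arctan2(d[1],d[0])))
a=np.radians(56.2)
for k in range(0,16): print(c+45*np.array([np.cos(a-np.radians(6*k)),np.sin(a-np.radians(6*k))]))
E
```

```text
t 31.55 pos [ 574.4 -216.6  133. ] yawY -88.35 zdir [ 0.  0. -1.] F [0.7 8.5 2.7] w 0.223 gf 29.8 j [-0.6  0.6  1.4  0.   1.2  1. ]
46.96045310842204 56.639663265773
[ 573.6 -218.4]
[ 577.4 -221.2]
[ 580.9 -224.4]
[ 584. -228.]
[ 586.7 -231.8]
[ 589.  -235.9]
[ 590.8 -240.3]
[ 592.2 -244.8]
[ 593.1 -249.4]
[ 593.6 -254.1]
[ 593.5 -258.8]
[ 592.9 -263.5]
[ 591.9 -268.1]
[ 590.4 -272.5]
[ 588.4 -276.8]
[ 586.  -280.8]
```

Request:
{"op": "drive_tool", "data": {
  "commands": "0.038 -0.028 0 0 0 -0.133 0;0.035 -0.032 0 0 0 -0.133 0;0.031 -0.036 0 0 0 -0.133 0;0.027 -0.038 0 0 0 -0.133 0;0.023 -0.041 0 0 0 -0.133 0;0.018 -0.044 0 0 0 -0.133 0;0.014 -0.045 0 0 0 -0.133 0;0.009 -0.046 0 0 0 -0.133 0;0.005 -0.047 0 0 0 -0.133 0;0 -0.047 0 0 0 -0.133 0;-0.005 -0.047 0 0 0 -0.133 0;0 0 0 0 0 0 0;0 0 0 0 0 0 0"
}}

```text
time_s: 32.63
eef_pos: [592.8, -262.5, 133.0]
ee_rot: [-0.0, 0.847, -0.531, -0.001]
force: [-7.2, 5.4, 5.3]
grip_width: 0.222
grip_force: 30.0
```

Request:
{"op": "drive_tool", "data": {
  "commands": "-0.005 -0.025 0 0 0 -0.07 0;-0.005 -0.025 0 0 0 -0.07 0;0 0 0 0 0 0 0;0 0 0 0 0 0 0"
}}

```text
time_s: 32.97
eef_pos: [592.4, -265.4, 132.9]
ee_rot: [-0.002, 0.817, -0.577, -0.002]
force: [-3.8, 13.6, 5.9]
grip_width: 0.223
grip_force: 30.2
```

Request:
{"op": "drive_tool", "data": {
  "commands": "-0.007 -0.025 0 0 0 -0.07 0;-0.007 -0.025 0 0 0 -0.07 0;0 0 0 0 0 0 0;0 0 0 0 0 0 0"
}}

```text
time_s: 33.3
eef_pos: [592.6, -267.0, 132.8]
ee_rot: [-0.005, 0.785, -0.62, -0.003]
force: [5.6, 28.2, 7.0]
grip_width: 0.223
grip_force: 30.6
```

```bash
python3 - <<'E'
from h import *
s=st();print(np.round(s["wrist_torque"],2))
c=np.array([548.6,-255]);d=np.array(s["eef_pos"])[:2]-c;print(np.linalg.norm(d),np.degrees(np.arctan2(d[1],d[0])))
E
```

```text
t 33.3 pos [ 592.6 -267.   132.8] yawY -166.61 zdir [ 0.  0. -1.] F [ 5.6 28.2  7. ] w 0.223 gf 30.6 j [-0.6  0.7  1.2  0.   1.2  2.3]
[ 4.2 -0.8  0. ]
45.57315671238194 -15.234465482044458
```

Request:
{"op": "drive_tool", "data": {
  "commands": "0 0 0 0 0 0 100;0 0 0 0 0 0 100;0 0 0 0 0 0 100;0 0 0 0 0 0 100;0 0 0 0 0 0 100;0 0 0.2 0 0 0 100;0 0 0.4 0 0 0 100;0 0 0.4 0 0 0.1 100;0 0 0.4 0 0 0.15 100;-0.2 0.3 0 0 0 0.15 100;-0.2 0.3 0 0 0 0.15 100;-0.2 0.3 0 0 0 0.15 100;-0.2 0.35 0 0 0 0.15 100;-0.2 0.35 0 0 0 0.15 100;-0.2 0.35 0 0 0 0.15 100;-0.1 0.35 0 0 0 0.15 100;0 0.3 0 0 0 0.15 100;0 0.3 0 0 0 0.15 100;0 0 0 0 0 0 100;0 0 0 0 0 0 100"
}}

```text
time_s: 34.97
eef_pos: [460.8, 17.4, 273.2]
ee_rot: [0.0, 0.999, -0.041, 0.0]
force: [-0.5, -0.4, -0.2]
grip_width: 0.999
grip_force: 0.0
```

```bash
cat > g.py <<'E'
from h import *
st()
c=np.array([548.6,-255])
w=cam("wrist");S=cam("side");T=cam("top")
for n in("gouge_a","handle","cove","roundel","straight"):
    for c_,p in(("w",w),("S",S),("T",T)): print(n,c_,[(np.array(b["position"]),round(b["confidence"],2)) for b in boxes_of(p,n)[:2]])
# gouge segmentation in the top view: orange-brown on the mat
for nm,p in(("T",T),("w",w)):
    h=cv2.cvtColor(p["pixels"],cv2.COLOR_BGR2HSV)
    m=((h[...,0]<18)&(h[...,1]>150)&(h[...,2]>90)).astype(np.uint8);n,l,s,ce=cv2.connectedComponentsWithStats(m)
    for i in range(1,n):
        if 60<s[i,4]<6000:
            X=onz(p,ce[i],14)
            if 300<X[0]<600 and -50<X[1]<200:
                ys,xs=np.where(l==i);q=np.array([onz(p,(u,v),14)[:2] for u,v in zip(xs,ys)]);k=q-q.mean(0);ev,e=np.linalg.eigh(k.T@k);d=e[:,1]*np.sign(e[0,1])
                t=k@d;print(nm,s[i],"cen",q.mean(0),"dir",np.degrees(np.arctan2(d[1],d[0])),"ext",t.min(),t.max())
E
python3 g.py
```

```text
t 34.97 pos [460.8  17.4 273.2] yawY -94.67 zdir [ 0. -0. -1.] F [-0.5 -0.4 -0.2] w 0.999 gf 0.0 j [-0.2  0.1  1.6 -0.   1.4  1.4]
gouge_a w [(array([203. , 164.9]), 0.89)]
gouge_a S [(array([199.8, 210.5]), 0.96)]
gouge_a T [(array([215.4, 246. ]), 0.68)]
handle w [(array([485.5,  69.9]), 0.64)]
handle S [(array([300.3, 278.4]), 0.69)]
handle T [(array([324.9, 197.3]), 0.9), (array([329.5, 199.6]), 0.68)]
cove w []
cove S [(array([336.6, 336.6]), 0.93)]
cove T [(array([377.7, 203.2]), 0.62)]
roundel w [(array([19. , 14.4]), 0.59)]
roundel S [(array([221.2, 130.4]), 0.59), (array([338.8, 238.8]), 0.27)]
roundel T [(array([170.3, 177. ]), 0.87), (array([168.7, 159.5]), 0.2)]
straight w [(array([484.5,  68.9]), 0.67)]
straight S [(array([322.2, 198.1]), 0.64), (array([235.3, 116.3]), 0.61)]
straight T [(array([168.7, 164.6]), 0.89)]
T [211 239   8  18  86] cen [407.9  96.6] dir -9.113179836179238 ext -27.467686526226938 25.74917182665515
w [ 192  134   24  100 1980] cen [437.5  85.9] dir -9.293130823751902 ext -64.79984548790053 57.967949339634146
```

```bash
python3 - <<'E'
from h import *
w=cam("wrist");S=cam("side");T=cam("top");st()
c={}
for nm,p in(("S",S),("T",T),("w",w)):
    h=cv2.cvtColor(p["pixels"],cv2.COLOR_BGR2HSV)
    m=((h[...,0]<18)&(h[...,1]>150)&(h[...,2]>90)).astype(np.uint8);n,l,s,ce=cv2.connectedComponentsWithStats(m)
    for i in range(1,n):
        X=onz(p,ce[i],14)
        if s[i,4]>40 and 330<X[0]<560 and 0<X[1]<200:
            print(nm,s[i],ce[i],X)
            if s[i,4]>c.get(nm,(0,))[0]: c[nm]=(s[i,4],p,ce[i])
print(tri([c["S"][1:],c["w"][1:]]))
for q in((430,87),(438,86),(445,85)): print(proj(T,(*q,13)),proj(S,(*q,13)))
# blade: grey pixels
h=cv2.cvtColor(w["pixels"],cv2.COLOR_BGR2HSV);m=((h[...,1]<70)&(h[...,2]>110)).astype(np.uint8);n,l,s,ce=cv2.connectedComponentsWithStats(m)
for i in range(1,n):
    if s[i,4]>60: print("grey",s[i],ce[i],onz(w,ce[i],12))
E
```

```text
t 36.02 pos [460.8  16.7 273. ] yawY -94.76 zdir [-0.  0. -1.] F [ 0.6 -0.1 -0.2] w 1.002 gf 0.0 j [-0.2  0.1  1.6  0.   1.4  1.4]
S [169 203  44  18 307] [190.7 211.7] [436.6  91.7  14. ]
T [211 239   7  18  81] [213.9 247.7] [407.   97.3  14. ]
w [ 192  134   23  100 1996] [202.5 182.5] [438.3  85.7  14. ]
(array([437.2,  87. ,  17.4]), [0.9392935763777783, 2.1923941309526116])
[217.1 240.2] [189.3 214.1]
[217.4 237.7] [192.1 213.1]
[217.7 235.4] [194.5 212.3]
grey [ 223    0   24  100 1748] [234.6  47.7] [582.6  32.6  12. ]
grey [195  65  18  70 926] [204.2 100.9] [531.   71.9  12. ]
grey [ 416  211   72   64 1719] [445.5 233.8] [ 347.4 -208.8   12. ]
```

Request:
{"op": "drive_tool", "data": {
  "commands": "-0.1 0.35 0 0 0 -0.1 100;-0.12 0.35 0 0 0 0 100;0 0 -0.35 0 0 0 100;0 0 -0.35 0 0 0 100;0 0 -0.35 0 0 0 100;0 0 -0.35 0 0 0 100;0 0 0 0 0 0 100;0 0 0 0 0 0 100",
  "force": 50
}}

```text
time_s: 36.68
eef_pos: [438.5, 86.6, 132.9]
ee_rot: [0.0, 0.997, -0.081, -0.001]
force: [0.8, 0.6, 0.3]
grip_width: 1.002
grip_force: 0.0
```

```bash
sed -i 's/^for n in("gouge_a".*/for n in("gouge_a",):/' g.py; python3 g.py; python3 -c "
from h import *
print(tips_ahead() if callable(tips_ahead) else tips_ahead)"
```

```text
t 36.68 pos [438.5  86.6 132.9] yawY -99.26 zdir [-0.  0. -1.] F [0.8 0.6 0.3] w 1.002 gf 0.0 j [-0.1  0.3  1.9  0.   1.   1.7]
gouge_a w [(array([257. , 159.2]), 0.88)]
gouge_a S [(array([194.7, 211.9]), 0.7)]
gouge_a T [(array([220.5, 211.6]), 0.55)]
w [ 243  118   34  155 4695] cen [438.8  85.9] dir -9.062189711021553 ext -67.24739974880636 56.86461606660769
17.0
```

Request:
{"op": "drive_tool", "data": {
  "commands": "0 0 -0.3 0 0 0 100;0 0 -0.3 0 0 0 100;0 0 -0.3 0 0 0 100;0 0 -0.15 0 0 0 100;0 0 -0.07 0 0 0 100;0 0 0 0 0 0 100;0 0 0 0 0 0 0;0 0 0 0 0 0 0;0 0 0 0 0 0 0;0 0 0 0 0 0 0;0 0 0 0 0 0 0;0 0 0 0 0 0 0;0 0 0 0 0 0 0;0 0 0 0 0 0 0;0 0 0 0 0 0 0"
}}

```text
time_s: 38.23
eef_pos: [439.2, 86.6, 21.7]
ee_rot: [-0.0, 0.997, -0.081, 0.001]
force: [-1.9, 0.3, 7.9]
grip_width: 0.281
grip_force: 49.4
```

Request:
{"op": "drive_tool", "data": {
  "commands": "0 0 0.2 0 0 0 0;0 0 0.3 0 0 0 0;-0.3 0 0.3 0 0 0 0;-0.4 0 0.1 0 0 0 0;0 0 0 0 0 0 0;0 0 0 0 0 0 0"
}}

```text
time_s: 38.73
eef_pos: [368.4, 86.8, 111.2]
ee_rot: [-0.0, 0.997, -0.081, 0.001]
force: [1.1, 1.0, -0.7]
grip_width: 0.276
grip_force: 49.8
```

Request:
{"op": "drive_tool", "data": {
  "commands": "0 0.35 0 0 0 0 0;0 0.35 0 0 0 0 0;0 0.35 0 0 0 0.085 0;0.05 0.35 0 0 0 0.085 0;0.1 0.35 0 0 0 0.085 0;0.1 0.35 0 0 0 0.085 0;0.1 0.35 0 0 0 0.085 0;0.11 0.19 0 0 0 0 0;0 0 0 0 0 0 0;0 0 -0.3 0 0 0 0;0 0 0 0 0 0 0;0 0 0 0 0 0 0"
}}

```text
time_s: 39.73
eef_pos: [414.8, 349.9, 79.2]
ee_rot: [0.001, 0.996, 0.086, -0.002]
force: [0.3, 0.4, -1.4]
grip_width: 0.28
grip_force: 49.8
```

```bash
python3 - <<'E'
from h import *
st()
p=cam("wrist");T=cam("top")
h=cv2.cvtColor(p["pixels"],cv2.COLOR_BGR2HSV);m=((h[...,1]<70)&(h[...,2]>110)).astype(np.uint8);n,l,s,ce=cv2.connectedComponentsWithStats(m)
for i in range(1,n):
    if s[i,4]>60: print("grey",s[i],ce[i],onz(p,ce[i],75))
for X in((554.4,454.7,24),(579.5,301,24),(338.4,255.8,24),(313.8,413.8,24)): print(proj(p,X))
cv2.imwrite("pics/w11.png",p["pixels"])
E
```

```text
t 39.73 pos [414.8 349.9  79.2] yawY -80.17 zdir [-0. -0. -1.] F [ 0.3  0.4 -1.4] w 0.28 gf 49.8 j [ 0.5  0.5  1.6 -0.   1.   1.9]
grey [ 237    0   44  143 4863] [258.7  74. ] [495.1 362.9  75. ]
[ 78.7 -97.8]
[427.8 -92.6]
[377.1 353.9]
[135.8 350.2]
```

Request:
{"op": "drive_tool", "data": {
  "commands": "0 0 -0.2 0 0 0 0;0 0 -0.2 0 0 0 0;0 0 -0.08 0 0 0 0;0 0 -0.03 0 0 0 0;0 0 0 0 0 0 0;0 0 0 0 0 0 0;0 0 0 0 0 0 70;0 0 0 0 0 0 70;0 0 0 0 0 0 70;0 0 0 0 0 0 70;0 0 0 0 0 0 70;0 0 0.2 0 0 0 70;0 0 0.3 0 0 0 70;0 0 0.4 0 0 0 70;0 0 0.4 0 0 0 70;-0.2 0.3 0.3 0 0 0 70;-0.2 0.3 0.3 0 0 0 70;-0.2 0.3 0 0 0 0 70;0 0 0 0 0 0 70;0 0 0 0 0 0 70"
}}

```text
time_s: 41.5
eef_pos: [358.8, 434.9, 212.8]
ee_rot: [-0.0, 0.996, 0.087, 0.0]
force: [0.5, -0.1, -1.0]
grip_width: 0.705
grip_force: 0.0
```

```bash
python3 - <<'E'
from h import *
st()
S=cam("side");T=cam("top")
f=lambda i,s:cv2.resize(i,s,interpolation=cv2.INTER_CUBIC)
a=np.vstack([f(T["pixels"][90:290,100:400],(450,300)),f(S["pixels"][70:370,100:400],(450,300))])
b=np.vstack([f(S["pixels"][80:180,170:287],(350,300)),f(S["pixels"][255:375,255:395],(350,300))])
cv2.imwrite("pics/end.png",np.hstack([a,b]))
print(proj(T,(592.6,-267,148)),proj(S,(592.6,-267,148)),proj(S,(592.6,-267,79)))
E
```

```text
t 41.5 pos [358.8 434.9 212.8] yawY -79.98 zdir [ 0.  0. -1.] F [ 0.5 -0.1 -1. ] w 0.705 gf 0.0 j [ 0.7  0.4  1.4 -0.   1.3  2.1]
[335.5 180.8] [321.7 256.7] [317.5 271.9]
```

View pics/end.png

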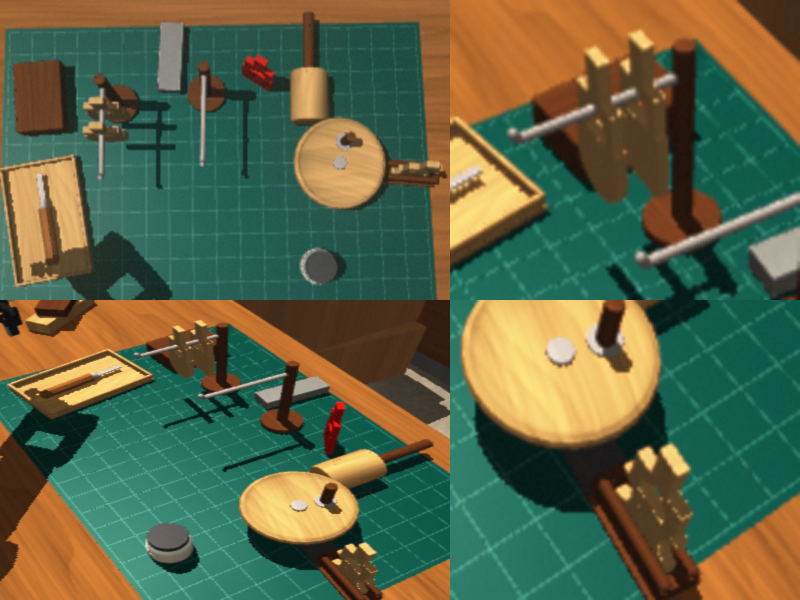

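The end view shows both templates on the spare peg, the cove upright in the slot, and the gouge flat in the tray. One numeric check of the platter angle against the start picture.

```bash
python3 - <<'E'
from h import *
S=cam("side");T=cam("top")
for nm,p,z in(("S",S,0),("T",T,0)):
  base=proj(p,(550,-254,79))
  for lab,im in(("start",cv2.imread(f"pics/{'side' if nm=='S' else 'top'}0.png")),("now",p["pixels"])):
    h=cv2.cvtColor(im,cv2.COLOR_BGR2HSV);m=((h[...,1]<75)&(h[...,2]>120)).astype(np.uint8);n,l,s,c=cv2.connectedComponentsWithStats(m)
    for i in range(1,n):
        if s[i,4]>5 and np.linalg.norm(c[i]-base)<25: print(nm,lab,s[i],c[i],onz(p,c[i],79)[:2])
E
```

```text
S start [309 264   8  12  44] [311.6 269.7] [ 584.3 -255. ]
S start [321 266   3   6  14] [322.  268.8] [ 606.7 -266. ]
S start [294 270  11  11  93] [298.8 274.8] [ 550.6 -250. ]
S now [310 265   6  12  42] [312.1 270.7] [ 583.6 -257.9]
S now [322 268   3   6  12] [322.7 270.3] [ 605.5 -270.1]
S now [294 270  11  11  95] [298.9 274.8] [ 550.6 -250.1]
T start [323 178  10  12  48] [326.3 184.2] [ 592.9 -253.2]
T start [322 194   9   9  63] [326.2 198. ] [ 550.4 -250.9]
T now [324 179  10  11  45] [327.4 184.8] [ 590.9 -256.4]
T now [322 194   9   9  62] [326.2 198. ] [ 550.3 -251.1]
```

```bash
python3 -c "
from rig import finish_job
print(finish_job())"
```

```text
the job is handed in; nothing more can be done
None
```

The job is handed in: the straight and roundel hang on the spare peg, the cove stands upright and fully home in the slot, the platter has made one whole clockwise turn to its stop, and the one gouge on the bench lies flat in the tray; I never touched the mallet, stone, jar or blank.

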